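# Bed the carved fragments in their foam cut-outs

## Task

Four loose carved fragments (a crescent, a round rosette, a square plinth and a straight moulding) are standing about on the conservation bench: put each one upright, gilded side up, into the foam block whose cut-out has its shape and size, so that all four sit flat on the bottom of their own cut-outs. The crescent's open side goes over the foam island. Lower each piece in gently rather than dropping it, never turn one over, and do not push or tip the angel figurine or the glass jar standing among them.

Things in the scene. Friction and masses are not known exactly. Their poses are not given: they have to be found in the camera images.
- crescent_center (a point): Loose, about 70 g, dark wood, gilded top, 40 mm tall, sides upright to 32 mm. Crescent moon: outer radius 34 mm, inner radius 26 mm, back 25 mm thick, two thin horns. Point: mid-thickness of the back, half-way up (20 mm); x points to the open side (outer circle's centre 21.5 mm along +x), z up. Grip there along x, one finger in the hollow (pads meet at about 30 mm).
- rosette_center (a point): Loose, about 70 g, dark wood, gilded top, 40 mm tall, sides upright to 32 mm. Round rosette, 50 mm in diameter, ring of gilded beads on top. Point: its centre, half-way up (20 mm above the underside), z up.
- plinth_center (a point): Loose, about 70 g, dark wood, gilded top, 40 mm tall, sides upright to 32 mm. Square plinth, 42 by 42 mm, with two smaller square steps on top. Point: its centre, half-way up (20 mm above the underside); x and y along its sides, z up.
- moulding_center (a point): Loose, about 70 g, dark wood, gilded top, 40 mm tall, sides upright to 32 mm. Straight moulding bar, 86 mm long (x), 28 mm wide (y), gilded cross-bands on an 18 mm wide top ridge. Point: its centre, half-way up (20 mm above the underside), z up.
- foam_crescent_seat (a point): Fixed white foam block 16 mm thick; grey-floored recess 8 mm deep, 6 mm larger all round than the piece; grip pieces high so fingers stay above the foam. 94 mm square, crescent recess: round hole of radius 40 mm with a foam island of radius 20 mm at its open side. Point: recess floor (8 mm above the table), right below where the crescent's point belongs; x to the open side (block centre 21.5 mm along +x).
- foam_rosette_seat (a point): Fixed white foam block 16 mm thick; grey-floored recess 8 mm deep, 6 mm larger all round than the piece; grip pieces high so fingers stay above the foam. 78 mm square, round recess 62 mm in diameter. Point: centre of the recess floor, 8 mm above the table, z up.
- foam_plinth_seat (a point): Fixed white foam block 16 mm thick; grey-floored recess 8 mm deep, 6 mm larger all round than the piece; grip pieces high so fingers stay above the foam. 70 mm square, square recess 54 by 54 mm. Point: centre of the recess floor, 8 mm above the table; x and y along the recess sides, z up.
- foam_moulding_seat (a point): Fixed white foam block 16 mm thick; grey-floored recess 8 mm deep, 6 mm larger all round than the piece; grip pieces high so fingers stay above the foam. 114 by 56 mm, long recess 98 mm (x) by 40 mm (y). Point: centre of the recess floor, 8 mm above the table, z up.
- figurine_center (a point): Bystander, leave alone: loose carved wooden angel figurine, 125 mm tall, foot 50 mm in diameter, small gilded wings. Point: on its axis 60 mm above the table.
- jar_center (a point): Bystander, leave alone: loose clear glass jar with a white cap, 46 mm in diameter, 70 mm tall. Point: on its axis 35 mm above the table.

How it is judged:
At the end, for the whole second after the job is handed in: Every fragment rests in its own recess: within 12 mm of the recess point, at most 3.5 mm above its seated height, upright within 0.12 rad, still; moulding aligned within 0.3 rad, crescent within 0.5 rad. Figurine and jar upright (0.2 rad), moved under 30 mm (horizontal distance between crescent_center and foam_crescent_seat below 0.012 m and z of crescent_center in the frame of foam_crescent_seat below 0.0235 m and angle between each of crescent_center, rosette_center, plinth_center, moulding_center's own z axis and vertical below 0.12 rad and linear speed of each of crescent, rosette, plinth, moulding below 0.02 m/s and angular speed of each of crescent, rosette, plinth, moulding below 0.2 rad/s and horizontal distance between rosette_center and foam_rosette_seat below 0.012 m and z of rosette_center in the frame of foam_rosette_seat below 0.0235 m and horizontal distance between plinth_center and foam_plinth_seat below 0.012 m and z of plinth_center in the frame of foam_plinth_seat below 0.0235 m and horizontal distance between moulding_center and foam_moulding_seat below 0.012 m and z of moulding_center in the frame of foam_moulding_seat below 0.0235 m and angle between the x axis of moulding_center and the x axis of foam_moulding_seat, either way round below 0.3 rad and angle between the x axis of crescent_center and the x axis of foam_crescent_seat, either way round below 0.5 rad and distance of each of figurine_center, jar_center from where it was at the start of the episode below 0.03 m and angle between each of figurine_center, jar_center's own z axis and vertical below 0.2 rad); the robot touches nothing.
It fails at once if the figurine is pushed more than 30 mm or tipped (distance of figurine_center from where it was at the start of the episode above 0.03 m or angle between figurine_center's own z axis and vertical above 0.35 rad).
It fails at once if the jar is pushed more than 30 mm or tipped (distance of jar_center from where it was at the start of the episode above 0.03 m or angle between jar_center's own z axis and vertical above 0.35 rad).
It fails at once if a fragment is dropped (falls, unheld, faster than 0.65 m/s: about 20 mm) ((contact force between the fingers and crescent below 0.05 N and linear speed of crescent above 0.65 m/s) or (contact force between the fingers and rosette below 0.05 N and linear speed of rosette above 0.65 m/s) or (contact force between the fingers and plinth below 0.05 N and linear speed of plinth above 0.65 m/s) or (contact force between the fingers and moulding below 0.05 N and linear speed of moulding above 0.65 m/s)).
It fails at once if a fragment is turned over (angle between any of crescent_center, rosette_center, plinth_center, moulding_center's own z axis and vertical above 1 rad).
It also fails if it takes over 125 s, if anything falls off the work surface, if the arm or the gripper's body presses on something with over 40 N, if the wrist force passes 120 N, or if a joint passes its speed limit or range.

## Robot

A 7-joint arm with a two-finger parallel gripper is mounted at the origin on the work surface. World frame = base frame: x ahead of the robot, y to its left, z up, the work surface at z = 0. Lengths are in m, angles in rad, forces in N, time in s.
With the tool pointing down it reaches from about 0.425 to 0.925 m from the base axis. Payload 6.8 kg.
Tool frame: the origin (TCP) lies on the centre line of the jaws, within the pads' length; the fingertips stand 17 mm ahead of it and the grasp point (between the pads) lies 2 mm behind it; z points along the fingers, x is the direction in which the jaws open and shut, and the axes are right-handed (so a half turn about z gives the same grasp; the last joint's range is limited). The gripper opens to 85 mm and grips with 20 to 120 N. Pads are 22 mm wide; open, the fingers measure 114 mm over their backs; the gripper's body (76 mm by 85 mm) begins 54 mm behind the grasp point. The pads swing forward as they close: fully open they stand 13 mm farther back than shut.
Start: joints at [1.002, 0.477, 0.022, 1.555, -0.011, 1.109, -0.083], TCP at [0.3, -0.605, 0.248] pointing down, gripper open.
Joint ranges: [-2.96, 2.96], [-0.34, 2.1], [-1.41, 1.46], [0.24, 2.44], [-1.37, 4.51], [0.17, 1.92], [-2.96, 2.96]. Speed limits (rad/s): [2.39, 2.39, 3.14, 3.14, 3.14, 3.14, 3.14].

## Interface

Orientations are given as a rotation vector (axis times angle).
In Python, from workcell import readout, optics, finish_job gives the robot as it stands.
- The arm moves only by the tool drive_tool, never from a script. Its argument "steps" is a list of rows, each an object of numbers: "x", "y", "z": the shift along the tool's x, y, z in mm; "rx", "ry", "rz": the turn, a rotation vector about the tool's x, y, z in degrees; "hand": the opening, from 0 (shut) to 1 (fully open). In form: [{"x": .., "y": .., "z": .., "rx": .., "ry": .., "rz": .., "hand": ..}, ...]. A call has exactly 10 rows; each row shifts and turns the commanded pose from where the row before left it, along the tool's axes as they then stand; what a row does not reach is not made up. A row lasts 1/12 s, in which the tool goes at most 41.7 mm and 7.16 degrees, less where a joint would pass 70% of its speed; a pose out of reach is approached as far as the arm can. A call with a gripper value outside its range is refused whole. The fingers move at their own pace and stop on an object; "force" is the grip in N (left out, the last holds). Time passes only in rows, so rows that do not move let the fingers close, or fill a call up. It gives the time, the measured TCP pose, the force and the opening at its end, in the units of the state.
- readout.get_state(): the state, without advancing time (a new reading comes with each control period).
- optics.grab_frame(name): name is "side" or "top" or "wrist"; returns a dict with "pixels" (384x512x3 uint8, red, green, blue), "camera_matrix" (3x3 intrinsics, pixels), "k1" (the pictures are not rectified: a ray, as slopes to the right and down, at radius r is drawn at 1 + k1 r^2 times it, then the intrinsics apply), "rvec" (rotation vector, rad) and "tvec" (3), from world to camera coordinates, as OpenCV has them; the wrist camera has in their place "T_tool_cam" (4x4, takes a point from camera to tool coordinates, whose origin is the TCP and whose axes are the tool frame's). Camera axes: x right, y down, z forward; pixel columns grow to the right and rows downward; lengths in m; the calibration is good to about 2 mm. A picture is of the moment at which its call begins: read the wrist's pose just before it. There is no depth.
- finish_job(): hands the job in, once; it reports no verdict.
The state is a dict: "t": time; "joint_pos": joint angles; "dq": joint speeds; "joint_torque": joint torques, N m; "ee_pos": TCP position; "orientation": TCP orientation; "wrist_force": force on the tool from outside, world axes, zero at the start; "wrist_torque": the same for the moment, N m; "finger_gap": opening from 0.0 (shut) to 1.0 (fully open).
Only numpy, scipy, OpenCV 4.12 (cv2) and the standard library are available. Lean on these libraries where they do the work, as an engineer would, in place of code of your own. Each camera call takes 0.05 s, during which the arm holds its last target.

## Working session

There is one attempt and no reset: what is moved stays moved. The work goes in short steps, Python scripts to look and compute and a tool call to move; the robot and the scene stay as the last step left them, time stands still between calls to the robot, and variables do not carry over. Pictures are saved under pics/ and viewed, and the job is handed in when it is done.

Besides the shell and the picture viewer there is one more tool, called after ">>>" as name(argument=value, ...), one argument or row to a line, values as JSON. drive_tool: Moves the arm, as the interface text tells. Its arguments: {"type":"object","properties":{"steps":{"type":"array"},"force":{"type":"number"}},"required":["steps"]}

```bash
ls; mkdir -p pics; cat > h.py <<'E'
import numpy as np, cv2
from workcell import readout, optics, finish_job
def grab(n,fn):
    s=readout.get_state(); f=optics.grab_frame(n)
    cv2.imwrite(f'pics/{fn}.png',f['pixels'][:,:,::-1]); 
    import pickle; pickle.dump((s,f),open(f'pics/{fn}.pkl','wb'))
    return s,f
E
python3 - <<'E'
from h import *
for n in ['top','side','wrist']:
    s,f=grab(n,n+'0'); print({k:v for k,v in f.items() if k!='pixels'})
print(s)
E
```

```text
pics
{'camera_matrix': array([[498.48038872,   0.        , 243.64814357],
       [  0.        , 498.48038872, 192.89964579],
       [  0.        ,   0.        ,   1.        ]]), 'k1': -0.06591196757509342, 'rvec': array([ 2.13676979, -2.15168317,  0.14379061]), 'tvec': array([0.00927416, 0.54685874, 1.27976283])}
{'camera_matrix': array([[474.25342406,   0.        , 243.44495819],
       [  0.        , 474.25342406, 203.82099887],
       [  0.        ,   0.        ,   1.        ]]), 'k1': -0.050124071559437974, 'rvec': array([ 0.33710515, -2.81588213,  1.10299044]), 'tvec': array([0.52651304, 0.14471441, 1.39907696])}
{'camera_matrix': array([[279.74995239,   0.        , 256.30672838],
       [  0.        , 279.74995239, 188.8217667 ],
       [  0.        ,   0.        ,   1.        ]]), 'k1': 0.0016956684994498628, 'T_tool_cam': array([[ 9.99998686e-01,  1.62116988e-03, -2.29281654e-05,
        -2.59038454e-04],
       [-1.53073381e-03,  9.48686520e-01,  3.16214394e-01,
        -8.05209412e-02],
       [ 5.34388894e-04, -3.16213943e-01,  9.48687755e-01,
        -1.25470534e-01],
       [ 0.00000000e+00,  0.00000000e+00,  0.00000000e+00,
         1.00000000e+00]])}
{'t': 0.1, 'joint_pos': array([ 1.00188529,  0.47772269,  0.02233019,  1.55633853, -0.01146411,
        1.10930392, -0.0830992 ]), 'dq': array([ 0.00093341, -0.00121814, -0.00038466, -0.00451152,  0.00134505,
        0.00082798, -0.00145127]), 'joint_torque': array([ 4.45871367e-03, -5.97758067e+01,  1.61375351e+00, -2.81953347e+01,
        1.28751813e-02,  4.97459143e-03,  3.84910749e-06]), 'ee_pos': array([ 0.29992294, -0.60414835,  0.2474251 ]), 'orientation': array([-2.66946407e+00,  1.65496754e+00,  2.30690799e-03]), 'wrist_force': array([0.31106671, 0.97300053, 0.03623426]), 'wrist_torque': array([ 0.01052777, -0.00845748,  0.01046184]), 'finger_gap': 1.003455664486712}
```

View pics/top0.png

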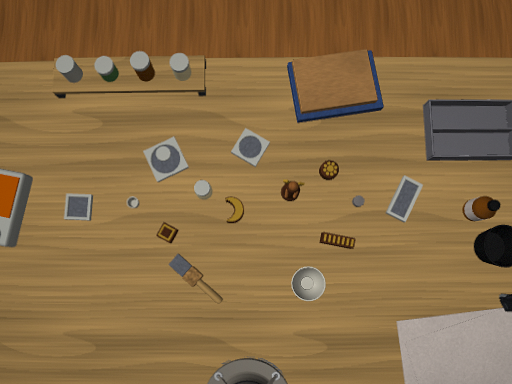

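View pics/side0.png

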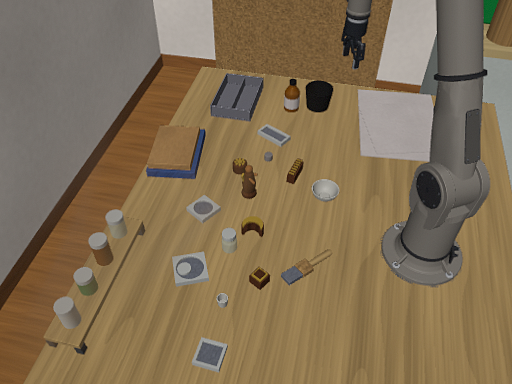

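View pics/wrist0.png

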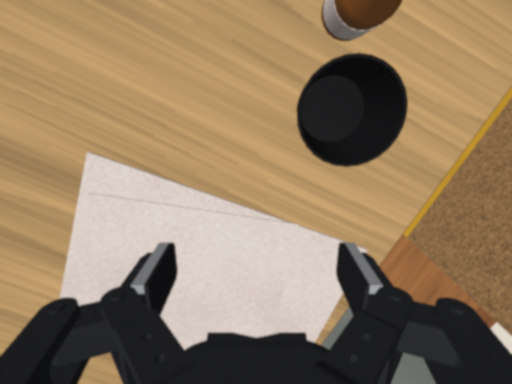

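```bash
cat >> h.py <<'E'
import pickle
from scipy.spatial.transform import Rotation as R
def load(fn): return pickle.load(open(f'pics/{fn}.pkl','rb'))
def cam(s,f):
    """returns Rwc (cam->world), centre"""
    if 'rvec' in f:
        M=R.from_rotvec(f['rvec']).as_matrix().T; return M,-M@f['tvec']
    T=np.eye(4);T[:3,:3]=R.from_rotvec(s['orientation']).as_matrix();T[:3,3]=s['ee_pos']
    T=T@f['T_tool_cam']; return T[:3,:3],T[:3,3]
def cast(s,f,px,z):
    px=np.asarray(px,float).reshape(-1,1,2); k=f['k1']
    u=cv2.undistortPoints(px,f['camera_matrix'],np.array([k,0,0,0.]),None).reshape(-1,2)
    M,c=cam(s,f); d=np.c_[u,np.ones(len(u))]@M.T
    return c+d*((z-c[2])/d[:,2])[:,None]
def proj(s,f,P):
    M,c=cam(s,f); q=(np.asarray(P,float).reshape(-1,3)-c)@M
    return cv2.projectPoints(q.reshape(-1,1,3),np.zeros(3),np.zeros(3),f['camera_matrix'],np.array([f['k1'],0,0,0.]))[0].reshape(-1,2)
def crop(f,x0,y0,x1,y1,sc,fn):
    cv2.imwrite(f'pics/{fn}.png',cv2.resize(f['pixels'][y0:y1,x0:x1,::-1],None,fx=sc,fy=sc,interpolation=cv2.INTER_CUBIC))
E
python3 - <<'E'
from h import *
s,f=load('top0'); crop(f,50,120,250,260,4,'topL'); crop(f,225,120,425,260,4,'topR')
s,f=load('side0'); 
print(cam(s,f)[1])
hsv=cv2.cvtColor(f['pixels'],cv2.COLOR_RGB2HSV)
for n in ['top0','side0']:
    s,f=load(n); print(n,cam(s,f)[1]); hsv=cv2.cvtColor(f['pixels'],cv2.COLOR_RGB2HSV)
    m=((hsv[...,1]<40)&(hsv[...,2]>150)).astype(np.uint8)
    cs,_=cv2.findContours(m,cv2.RETR_EXTERNAL,cv2.CHAIN_APPROX_NONE)
    for c in cs:
        a=cv2.contourArea(c)
        if a>150:
            r=cv2.minAreaRect(c); w=cast(s,f,cv2.boxPoints(r),0.016); print(a,np.round(r[0],1),w.mean(0)[:2].round(4), np.linalg.norm(w[1]-w[0]).round(3),np.linalg.norm(w[2]-w[1]).round(3), np.degrees(np.arctan2(*(w[1]-w[0])[1::-1])).round(1))
E
```

```text
[0.29587164 0.94429047 1.12975664]
top0 [ 0.36056538 -0.00423004  1.34421282]
7516.5 [454.  345.5] [ 0.1428 -0.5439] 0.192 0.307 -2.1
363.5 [312.7 285.6] [ 0.3029 -0.1743] 0.077 0.063 -48.8
155.0 [  5. 230.] [0.4534 0.6548] 0.028 0.071 -90.2
564.5 [ 77.1 206.1] [0.5175 0.4572] 0.068 0.07 -0.1
154.5 [201. 187.] [0.5672 0.1207] 0.038 0.038 -90.5
786.0 [404.6 198.3] [ 0.5325 -0.4289] 0.112 0.057 -28.9
1055.5 [164.9 158.3] [0.6474 0.2199] 0.094 0.092 -63.2
721.0 [249.9 146.2] [ 0.6789 -0.0121] 0.077 0.077 -30.6
199.0 [103.  64.] [0.9218 0.4015] 0.046 0.048 -91.2
195.0 [64.  63.5] [0.9258 0.5142] 0.047 0.045 -91.4
213.0 [178.5  61.5] [0.9255 0.1868] 0.048 0.045 -90.9
213.5 [139.   59.5] [0.9333 0.299 ] 0.051 0.045 -91.1
side0 [0.29587164 0.94429047 1.12975664]
666.5 [209.1 352.8] [0.5181 0.455 ] 0.069 0.075 -87.4
798.0 [189.3 266.8] [0.6481 0.2172] 0.097 0.093 -154.6
375.5 [203.  206.5] [ 0.6791 -0.0159] 0.094 0.08 -118.5
233.0 [326.8 189.4] [ 0.3046 -0.183 ] 0.091 0.066 -101.0
4640.0 [393.4 124.8] [ 0.1006 -0.6015] 0.424 0.309 -88.2
623.0 [501.5 119.2] [-0.3079 -0.7814] 0.143 0.824 -138.3
3812.5 [409.3  40.1] [ 0.0383 -1.3327] 0.93 0.268 -93.5
3078.0 [183.5  29.5] [ 1.1361 -1.1547] 0.334 0.619 -168.3
```

View pics/topL.png

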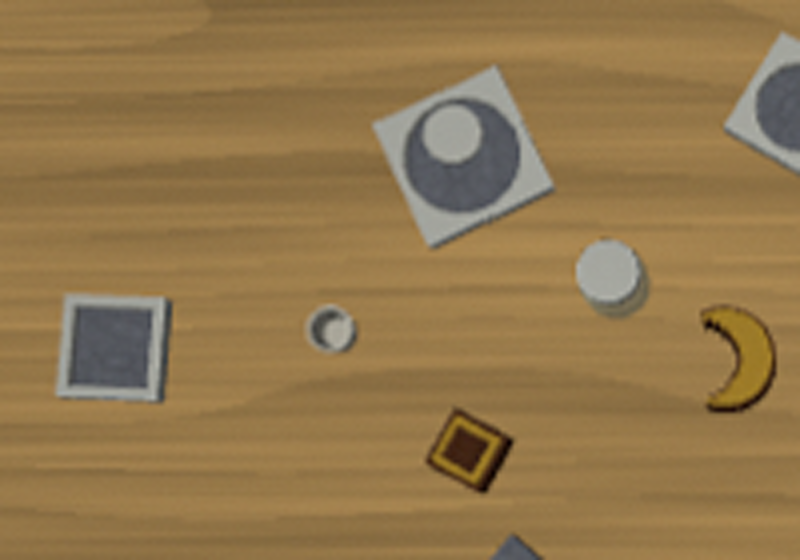

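View pics/topR.png

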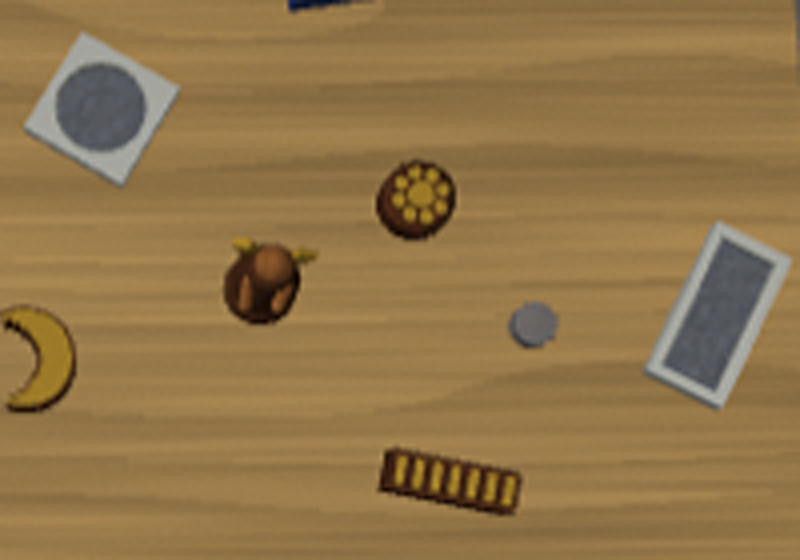

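```bash
python3 - <<'E'
from h import *
s,f=load('top0')
for n,px,z in [('cres',(235,209),.036),('ros',(329.5,169),.04),('pli',(167,232.5),.04),('mou',(338,240),.038),('jar',(202.5,188),.07),('fig',(290.5,191),.0)]:
    print(n,cast(s,f,px,z)[0].round(4))
s,f=load('side0')
for n,px,z in [('cres',(253,226),.036),('ros',(240,163),.04),('pli',(260,274),.04),('mou',(296,168),.038),('jar',(229,234),.07),('fig',(249,195),.0)]:
    print(n,cast(s,f,px,z)[0].round(4))
E
```

```text
cres [0.5046 0.0286 0.036 ]
ros [ 0.6093 -0.2236  0.04  ]
pli [0.4434 0.2071 0.04  ]
mou [ 0.4207 -0.2405  0.038 ]
jar [0.5561 0.1117 0.07  ]
fig [ 0.5567 -0.1219  0.    ]
cres [0.5015 0.0439 0.036 ]
ros [ 0.6075 -0.216   0.04  ]
pli [0.4426 0.2113 0.04  ]
mou [ 0.418  -0.2372  0.038 ]
jar [0.5555 0.1172 0.07  ]
fig [ 0.5515 -0.1132  0.    ]
```

```bash
cat >> h.py <<'E'
def yaw(s):
    X=R.from_rotvec(s['orientation']).as_matrix(); return np.degrees(np.arctan2(X[1,0],X[0,0])), X
def go(target,yawdeg=None,near=True):
    """print tool turn rz then tool shifts (mm) in the turned frame"""
    s=readout.get_state(); y,X=yaw(s); 
    d=0
    if yawdeg is not None:
        d=(yawdeg-y+180)%360-180
        if near: d=(d+90)%180-90
    rz=-d # tool z is down
    X2=X@R.from_rotvec([0,0,np.radians(rz)]).as_matrix()
    sh=X2.T@(np.asarray(target)-s['ee_pos'])*1000
    print('t',round(s['t'],2),'yaw now',round(y,1),'tilt',np.degrees(np.arccos(-X[2,2])).round(2),'pos',s['ee_pos'].round(4),'rz',round(rz,1),'shift',sh.round(1),'gap',round(s['finger_gap'],3),'j7',s['joint_pos'][6].round(2),'F',s['wrist_force'].round(1))
E
python3 - <<'E'
from h import *
go([0.45,-0.24,0.25]); s=readout.get_state(); print(yaw(s)[1].round(2))
E
```

```text
t 0.15 yaw now -63.6 tilt 0.08 pos [ 0.3    -0.6042  0.2476] rz 0 shift [-259.5 -296.3   -2.1] gap 1.003 j7 -0.08 F [-0.4  0.1 -0.6]
[[ 0.44 -0.9  -0.  ]
 [-0.9  -0.44  0.  ]
 [-0.    0.   -1.  ]]
```

>>> drive_tool(
  steps=[
    {"x": -26, "y": -28},
    {"x": -26, "y": -28},
    {"x": -26, "y": -28},
    {"x": -26, "y": -28},
    {"x": -26, "y": -28},
    {"x": -26, "y": -28},
    {"x": -26, "y": -28},
    {"x": -26, "y": -28},
    {"x": -26, "y": -28},
    {"x": -26, "y": -28},
  ],
)

```text
validation failed for argument at $.st...
```

>>> drive_tool(
  steps=[
    {"rz": -7},
    {"rz": -7},
    {"rz": -7},
    {"rz": -7},
    {"rz": -7},
    {"rz": -7},
    {"rz": -7},
    {},
    {},
    {},
  ],
)

```text
validation failed for argument at $.st...
```

```bash
python3 - <<'E'
from h import *
s,f=grab('wrist','w1'); go([0.42,-0.24,0.25],-13.5)
E
```

```text
t 0.2 yaw now -63.6 tilt 0.06 pos [ 0.3    -0.6043  0.2477] rz -50.1 shift [  31.6 -382.3   -2. ] gap 1.0 j7 -0.08 F [ 0.6 -0.1 -0.2]
```

View pics/w1.png

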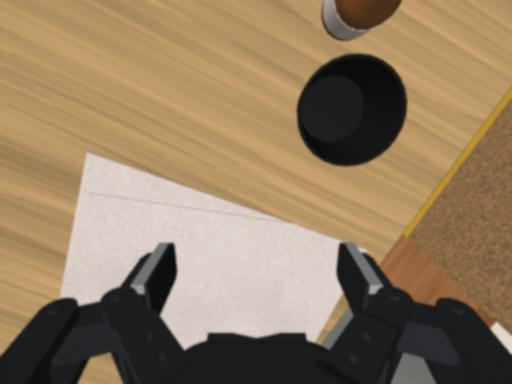

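All fields are apparently required.

>>> drive_tool(
  steps=[
    {"x": -26, "y": -28, "z": 0, "rx": 0, "ry": 0, "rz": 0, "hand": 1},
    {"x": -26, "y": -28, "z": 0, "rx": 0, "ry": 0, "rz": 0, "hand": 1},
    {"x": -26, "y": -28, "z": 0, "rx": 0, "ry": 0, "rz": 0, "hand": 1},
    {"x": -26, "y": -28, "z": 0, "rx": 0, "ry": 0, "rz": 0, "hand": 1},
    {"x": -26, "y": -28, "z": 0, "rx": 0, "ry": 0, "rz": 0, "hand": 1},
    {"x": -26, "y": -28, "z": 0, "rx": 0, "ry": 0, "rz": 0, "hand": 1},
    {"x": -26, "y": -28, "z": 0, "rx": 0, "ry": 0, "rz": 0, "hand": 1},
    {"x": -26, "y": -28, "z": 0, "rx": 0, "ry": 0, "rz": 0, "hand": 1},
    {"x": -26, "y": -28, "z": 0, "rx": 0, "ry": 0, "rz": 0, "hand": 1},
    {"x": -26, "y": -28, "z": 0, "rx": 0, "ry": 0, "rz": 0, "hand": 1},
  ],
)

```text
t: 1.03
ee_pos: [0.4355, -0.2454, 0.2484]
orientation: [2.67, -1.656, 0.001]
wrist_force: [1.3, -0.3, 0.6]
finger_gap: 0.998
```

>>> drive_tool(
  steps=[
    {"x": 0, "y": 0, "z": 0, "rx": 0, "ry": 0, "rz": -7, "hand": 1},
    {"x": 0, "y": 0, "z": 0, "rx": 0, "ry": 0, "rz": -7, "hand": 1},
    {"x": 0, "y": 0, "z": 0, "rx": 0, "ry": 0, "rz": -7, "hand": 1},
    {"x": 0, "y": 0, "z": 0, "rx": 0, "ry": 0, "rz": -7, "hand": 1},
    {"x": 0, "y": 0, "z": 0, "rx": 0, "ry": 0, "rz": -7, "hand": 1},
    {"x": 0, "y": 0, "z": 0, "rx": 0, "ry": 0, "rz": -7, "hand": 1},
    {"x": 0, "y": 0, "z": 0, "rx": 0, "ry": 0, "rz": -7, "hand": 1},
    {"x": 0, "y": 0, "z": 0, "rx": 0, "ry": 0, "rz": 0, "hand": 1},
    {"x": 0, "y": 0, "z": 0, "rx": 0, "ry": 0, "rz": 0, "hand": 1},
    {"x": 0, "y": 0, "z": 0, "rx": 0, "ry": 0, "rz": 0, "hand": 1},
  ],
)

```text
t: 1.87
ee_pos: [0.4352, -0.2473, 0.2483]
orientation: [-3.115, 0.405, 0.0]
wrist_force: [0.0, -0.5, -0.1]
finger_gap: 0.999
```

```bash
python3 - <<'E'
from h import *
s,f=grab('wrist','w1'); go([0.42,-0.24,0.25],-13.5)
E
```

```text
t 1.92 yaw now -14.8 tilt 0.0 pos [ 0.4353 -0.2473  0.2483] rz -1.3 shift [-16.6  -3.5  -1.7] gap 0.998 j7 0.07 F [-1.   1.  -0.7]
```

View pics/w1.png

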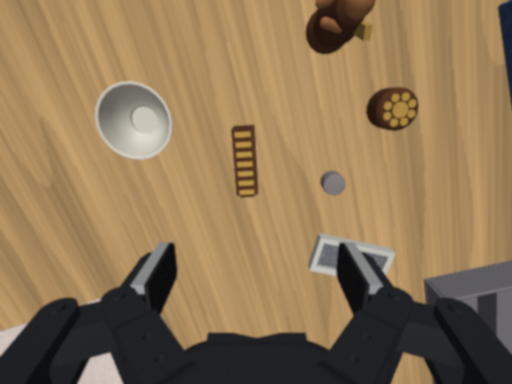

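```bash
cat >> h.py <<'E'
def masks(f):
    h=cv2.cvtColor(f['pixels'],cv2.COLOR_RGB2HSV); H,S,V=h[...,0],h[...,1],h[...,2]
    return h
def comp(m,amin=20):
    n,l,st,c=cv2.connectedComponentsWithStats(m.astype(np.uint8)); 
    return [(i,st[i,4],c[i]) for i in range(1,n) if st[i,4]>=amin],l
E
python3 - <<'E'
from h import *
s,f=load('w1'); h=masks(f)
for p in [(245,161),(245,165),(240,165),(400,108),(380,112),(280,150),(245,148),(352,262),(335,245),(200,60),(152,170)]: print(p,h[p[1],p[0]],f['pixels'][p[1],p[0]])
crop(f,190,90,460,290,3,'w1c')
E
```

```text
(245, 161) [ 18 155 127] [127  95  50]
(245, 165) [ 20 154 175] [175 140  69]
(240, 165) [ 20 155 179] [179 141  70]
(400, 108) [ 20 155 173] [173 138  68]
(380, 112) [ 10 149  72] [72 44 30]
(280, 150) [ 17 112 177] [177 144  99]
(245, 148) [ 14 152  94] [94 64 38]
(352, 262) [165  24  21] [21 19 20]
(335, 245) [ 30   6 158] [158 158 154]
(200, 60) [ 18 112 175] [175 143  98]
(152, 170) [ 17 113 185] [185 150 103]
```

View pics/w1c.png

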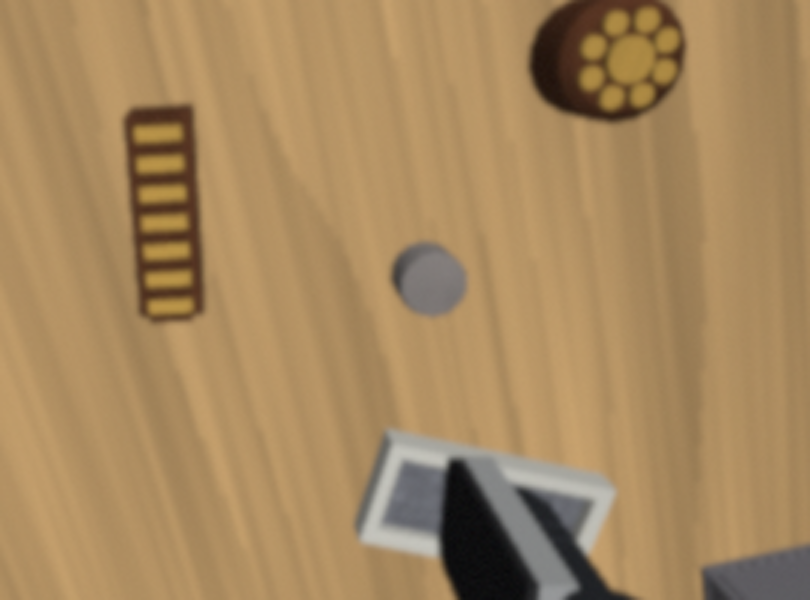

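```bash
cat >> h.py <<'E'
def gold(f,s,box,z=0.04,amin=8):
    x0,y0,x1,y1=box; h=masks(f)[y0:y1,x0:x1]
    m=(h[...,1]>132)&(h[...,2]>115)&(h[...,0]>15)&(h[...,0]<25)
    cs,l=comp(m,amin); yy,xx=np.nonzero(np.isin(l,[c[0] for c in cs]))
    P=cast(s,f,np.c_[xx+x0,yy+y0],z)[:,:2]
    r=cv2.minAreaRect((P*1000).astype(np.float32)); b=cv2.boxPoints(r)
    e=[(b[1]-b[0]),(b[2]-b[1])]; e.sort(key=np.linalg.norm)
    print('n',len(cs),'pts',len(P),'mean',P.mean(0).round(4),'rect c',np.round(np.array(r[0])/1000,4),'size',np.round(np.linalg.norm(e,axis=1),1),'short dir',np.degrees(np.arctan2(e[0][1],e[0][0])).round(1),'long',np.degrees(np.arctan2(e[1][1],e[1][0])).round(1))
    return P
E
python3 - <<'E'
from h import *
s,f=load('w1')
gold(f,s,(225,118,265,205)); gold(f,s,(360,80,425,135))
st,ft=load('top0'); gold(ft,st,(318,230,358,250),amin=2); gold(ft,st,(318,158,342,182),amin=2)
go([0.42,-0.24,0.1],-13.5)
E
```

```text
n 7 pts 684 mean [ 0.4211 -0.2402] rect c [ 0.4209 -0.2415] size [20.1 79.7] short dir -11.6 long 78.4
n 1 pts 734 mean [ 0.6104 -0.2246] rect c [ 0.6102 -0.2247] size [36.1 37.2] short dir 34.8 long -55.2
n 26 pts 236 mean [ 0.4176 -0.2428] rect c [ 0.422  -0.2392] size [ 49.6 102.8] short dir -0.5 long 89.5
n 16 pts 207 mean [ 0.6101 -0.2265] rect c [ 0.6081 -0.2237] size [62.3 62.8] short dir -0.4 long 89.6
t 1.92 yaw now -14.8 tilt 0.0 pos [ 0.4353 -0.2473  0.2483] rz -1.3 shift [-16.6  -3.5 148.3] gap 0.998 j7 0.07 F [-1.   1.  -0.7]
```

```bash
python3 - <<'E'
from h import *
go([0.421,-0.241,0.028],-11.6)
E
```

```text
t 1.92 yaw now -14.8 tilt 0.0 pos [ 0.4353 -0.2473  0.2483] rz -3.2 shift [-15.3  -3.3 220.3] gap 0.998 j7 0.07 F [-1.   1.  -0.7]
```

>>> drive_tool(
  force=30,
  steps=[
    {"x": 0, "y": 0, "z": 0, "rx": 0, "ry": 0, "rz": -3.2, "hand": 1},
    {"x": -7.5, "y": -1.6, "z": 28, "rx": 0, "ry": 0, "rz": 0, "hand": 1},
    {"x": -7.8, "y": -1.7, "z": 32, "rx": 0, "ry": 0, "rz": 0, "hand": 1},
    {"x": 0, "y": 0, "z": 30, "rx": 0, "ry": 0, "rz": 0, "hand": 1},
    {"x": 0, "y": 0, "z": 30, "rx": 0, "ry": 0, "rz": 0, "hand": 1},
    {"x": 0, "y": 0, "z": 30, "rx": 0, "ry": 0, "rz": 0, "hand": 1},
    {"x": 0, "y": 0, "z": 0, "rx": 0, "ry": 0, "rz": 0, "hand": 1},
    {"x": 0, "y": 0, "z": 0, "rx": 0, "ry": 0, "rz": 0, "hand": 1},
    {"x": 0, "y": 0, "z": 0, "rx": 0, "ry": 0, "rz": 0, "hand": 1},
    {"x": 0, "y": 0, "z": 0, "rx": 0, "ry": 0, "rz": 0, "hand": 1},
  ],
)

```text
t: 2.75
ee_pos: [0.4224, -0.2416, 0.1002]
orientation: [3.125, -0.313, 0.005]
wrist_force: [0.2, 0.0, -0.0]
finger_gap: 1.0
```

```bash
python3 - <<'E'
from h import *
s,f=grab('wrist','w2'); gold(f,s,(200,118,320,330)); go([0.421,-0.241,0.028],-11.6)
E
```

```text
n 7 pts 1712 mean [ 0.4216 -0.2385] rect c [ 0.4209 -0.2418] size [19.9 79. ] short dir -11.4 long 78.6
t 2.8 yaw now -11.4 tilt 0.21 pos [ 0.4223 -0.2416  0.1002] rz 0.2 shift [-1.7 -0.4 72.2] gap 1.001 j7 0.05 F [0.5 0.3 0.7]
```

View pics/w2.png

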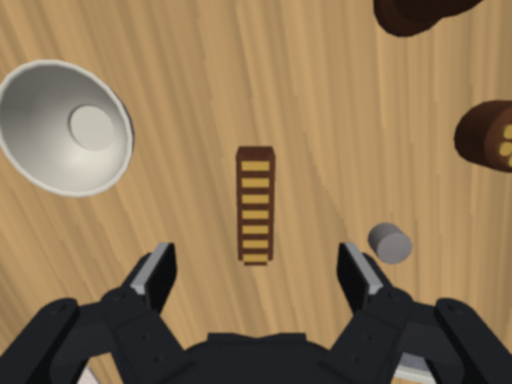

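>>> drive_tool(
  force=30,
  steps=[
    {"x": -1.5, "y": 0, "z": 20, "rx": 0, "ry": 0, "rz": 0, "hand": 1},
    {"x": 0, "y": 0, "z": 20, "rx": 0, "ry": 0, "rz": 0, "hand": 1},
    {"x": 0, "y": 0, "z": 20, "rx": 0, "ry": 0, "rz": 0, "hand": 1},
    {"x": 0, "y": 0, "z": 12, "rx": 0, "ry": 0, "rz": 0, "hand": 1},
    {"x": 0, "y": 0, "z": 0, "rx": 0, "ry": 0, "rz": 0, "hand": 1},
    {"x": 0, "y": 0, "z": 0, "rx": 0, "ry": 0, "rz": 0, "hand": 0},
    {"x": 0, "y": 0, "z": 0, "rx": 0, "ry": 0, "rz": 0, "hand": 0},
    {"x": 0, "y": 0, "z": 0, "rx": 0, "ry": 0, "rz": 0, "hand": 0},
    {"x": 0, "y": 0, "z": 0, "rx": 0, "ry": 0, "rz": 0, "hand": 0},
    {"x": 0, "y": 0, "z": 0, "rx": 0, "ry": 0, "rz": 0, "hand": 0},
  ],
)

```text
t: 3.63
ee_pos: [0.4202, -0.241, 0.0273]
orientation: [3.125, -0.312, 0.003]
wrist_force: [0.1, -0.9, 5.6]
finger_gap: 0.324
```

```bash
python3 - <<'E'
from h import *
go([0.421,-0.241,0.128],-11.6);s,f=grab('wrist','w3')
E
```

```text
t 3.63 yaw now -11.4 tilt 0.11 pos [ 0.4202 -0.241   0.0273] rz 0.2 shift [ 9.000e-01 -1.000e-01 -1.007e+02] gap 0.324 j7 -0.01 F [ 0.1 -0.9  5.6]
```

View pics/w3.png

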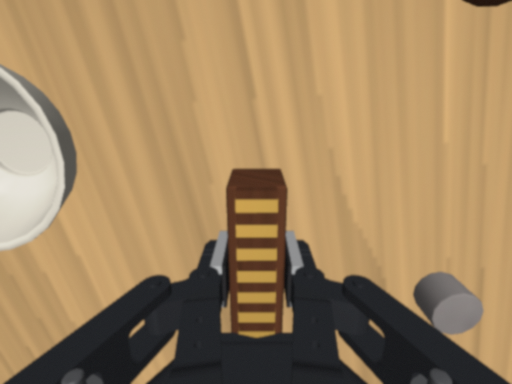

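>>> drive_tool(
  steps=[
    {"x": 0, "y": 0, "z": -10, "rx": 0, "ry": 0, "rz": 0, "hand": 0},
    {"x": 0, "y": 0, "z": -20, "rx": 0, "ry": 0, "rz": 0, "hand": 0},
    {"x": 0, "y": 0, "z": -30, "rx": 0, "ry": 0, "rz": 0, "hand": 0},
    {"x": 0, "y": 0, "z": -30, "rx": 0, "ry": 0, "rz": 0, "hand": 0},
    {"x": 0, "y": 0, "z": -30, "rx": 0, "ry": 0, "rz": 0, "hand": 0},
    {"x": 0, "y": 0, "z": -30, "rx": 0, "ry": 0, "rz": 0, "hand": 0},
    {"x": 0, "y": 0, "z": -20, "rx": 0, "ry": 0, "rz": -7, "hand": 0},
    {"x": 0, "y": 0, "z": 0, "rx": 0, "ry": 0, "rz": -7, "hand": 0},
    {"x": 0, "y": 0, "z": 0, "rx": 0, "ry": 0, "rz": -7, "hand": 0},
    {"x": 0, "y": 0, "z": 0, "rx": 0, "ry": 0, "rz": -7, "hand": 0},
  ],
)

```text
t: 4.52
ee_pos: [0.4194, -0.2406, 0.1976]
orientation: [3.106, 0.463, 0.001]
wrist_force: [0.0, 0.1, -1.0]
finger_gap: 0.32
```

>>> drive_tool(
  steps=[
    {"x": 0, "y": 0, "z": 0, "rx": 0, "ry": 0, "rz": -7, "hand": 0},
    {"x": 0, "y": 0, "z": 0, "rx": 0, "ry": 0, "rz": -7, "hand": 0},
    {"x": 0, "y": 0, "z": 0, "rx": 0, "ry": 0, "rz": -7, "hand": 0},
    {"x": 0, "y": 0, "z": 0, "rx": 0, "ry": 0, "rz": -7, "hand": 0},
    {"x": 0, "y": 0, "z": 0, "rx": 0, "ry": 0, "rz": -7, "hand": 0},
    {"x": 0, "y": 0, "z": 0, "rx": 0, "ry": 0, "rz": -7, "hand": 0},
    {"x": 0, "y": 0, "z": 0, "rx": 0, "ry": 0, "rz": -2.5, "hand": 0},
    {"x": 0, "y": 0, "z": 0, "rx": 0, "ry": 0, "rz": 0, "hand": 0},
    {"x": 0, "y": 0, "z": 0, "rx": 0, "ry": 0, "rz": 0, "hand": 0},
    {"x": 0, "y": 0, "z": 0, "rx": 0, "ry": 0, "rz": 0, "hand": 0},
  ],
)

```text
t: 5.35
ee_pos: [0.4194, -0.2407, 0.1966]
orientation: [2.707, 1.594, -0.0]
wrist_force: [-0.2, -0.9, -0.7]
finger_gap: 0.324
```

```bash
python3 - <<'E'
from h import *
go([0.5325,-0.4289,0.198],61.1);s,f=grab('wrist','w4')
E
```

```text
t 5.35 yaw now 61.0 tilt 0.02 pos [ 0.4194 -0.2407  0.1966] rz -0.1 shift [-110.1  190.    -1.3] gap 0.324 j7 1.3 F [-0.2 -0.9 -0.7]
```

View pics/w4.png

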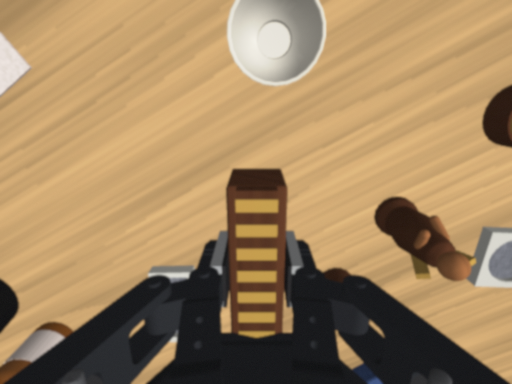

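>>> drive_tool(
  steps=[
    {"x": -14, "y": 24, "z": 0, "rx": 0, "ry": 0, "rz": 0, "hand": 0},
    {"x": -16, "y": 28, "z": 0, "rx": 0, "ry": 0, "rz": 0, "hand": 0},
    {"x": -16, "y": 28, "z": 0, "rx": 0, "ry": 0, "rz": 0, "hand": 0},
    {"x": -16, "y": 28, "z": 0, "rx": 0, "ry": 0, "rz": 0, "hand": 0},
    {"x": -16, "y": 28, "z": 10, "rx": 0, "ry": 0, "rz": 0, "hand": 0},
    {"x": -16, "y": 28, "z": 20, "rx": 0, "ry": 0, "rz": 0, "hand": 0},
    {"x": -16, "y": 26, "z": 20, "rx": 0, "ry": 0, "rz": 0, "hand": 0},
    {"x": 0, "y": 0, "z": 20, "rx": 0, "ry": 0, "rz": 0, "hand": 0},
    {"x": 0, "y": 0, "z": 0, "rx": 0, "ry": 0, "rz": 0, "hand": 0},
    {"x": 0, "y": 0, "z": 0, "rx": 0, "ry": 0, "rz": 0, "hand": 0},
  ],
)

```text
t: 6.23
ee_pos: [0.5319, -0.4277, 0.125]
orientation: [-2.703, -1.595, 0.002]
wrist_force: [0.2, -0.0, -0.5]
finger_gap: 0.32
```

```bash
python3 - <<'E'
from h import *
go([0.5325,-0.4289,0.038],61.1);s,f=grab('wrist','w5')
E
```

```text
t 6.23 yaw now 61.1 tilt 0.22 pos [ 0.5319 -0.4277  0.125 ] rz -0.0 shift [-0.9  1.5 87. ] gap 0.32 j7 1.44 F [ 0.2 -0.  -0.5]
```

View pics/w5.png

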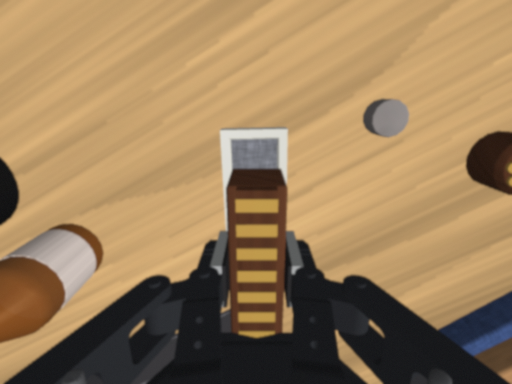

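```bash
python3 - <<'E'
from h import *
s,f=load('w5'); X=yaw(s)[1]
crop(f,200,110,310,250,5,'w5c')
w=cast(s,f,[(221.5,129.5),(287,128.5)],.016); 
d=(w-s['ee_pos'])@X*1000; print(w.round(4),d.round(1), np.degrees(np.arctan2(*(w[1]-w[0])[1::-1])))
E
```

```text
[[ 0.469  -0.4261  0.016 ]
 [ 0.4944 -0.3783  0.016 ]] [[-29.1 -55.4 109.1]
 [ 24.9 -56.3 109.2]] 62.032493876306354
```

View pics/w5c.png

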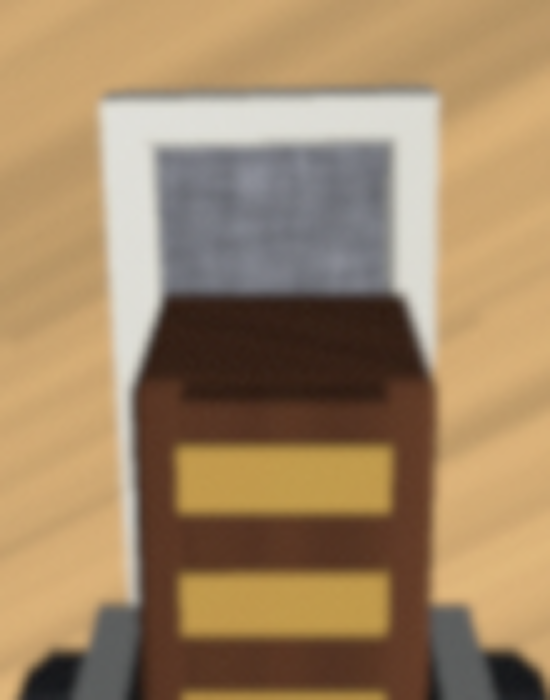

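>>> drive_tool(
  steps=[
    {"x": -1.8, "y": 1.3, "z": 15, "rx": 0, "ry": 0, "rz": -0.7, "hand": 0},
    {"x": 0, "y": 0, "z": 15, "rx": 0, "ry": 0, "rz": 0, "hand": 0},
    {"x": 0, "y": 0, "z": 15, "rx": 0, "ry": 0, "rz": 0, "hand": 0},
    {"x": 0, "y": 0, "z": 15, "rx": 0, "ry": 0, "rz": 0, "hand": 0},
    {"x": 0, "y": 0, "z": 10, "rx": 0, "ry": 0, "rz": 0, "hand": 0},
    {"x": 0, "y": 0, "z": 5, "rx": 0, "ry": 0, "rz": 0, "hand": 0},
    {"x": 0, "y": 0, "z": 0, "rx": 0, "ry": 0, "rz": 0, "hand": 0},
    {"x": 0, "y": 0, "z": 0, "rx": 0, "ry": 0, "rz": 0, "hand": 0},
    {"x": 0, "y": 0, "z": 0, "rx": 0, "ry": 0, "rz": 0, "hand": 0},
    {"x": 0, "y": 0, "z": 0, "rx": 0, "ry": 0, "rz": 0, "hand": 0},
  ],
)

```text
t: 7.12
ee_pos: [0.5336, -0.4314, 0.0523]
orientation: [2.694, 1.613, 0.001]
wrist_force: [0.2, -0.0, -1.1]
finger_gap: 0.322
```

```bash
python3 - <<'E'
from h import *
go([0.5325,-0.4289,0.0353],61.1);s,f=grab('wrist','w6')
crop(f,180,80,330,250,4,'w6c')
E
```

```text
t 7.12 yaw now 61.8 tilt 0.1 pos [ 0.5336 -0.4314  0.0523] rz 0.7 shift [ 1.6 -2.2 17. ] gap 0.322 j7 1.42 F [ 0.2 -0.  -1.1]
```

View pics/w6c.png

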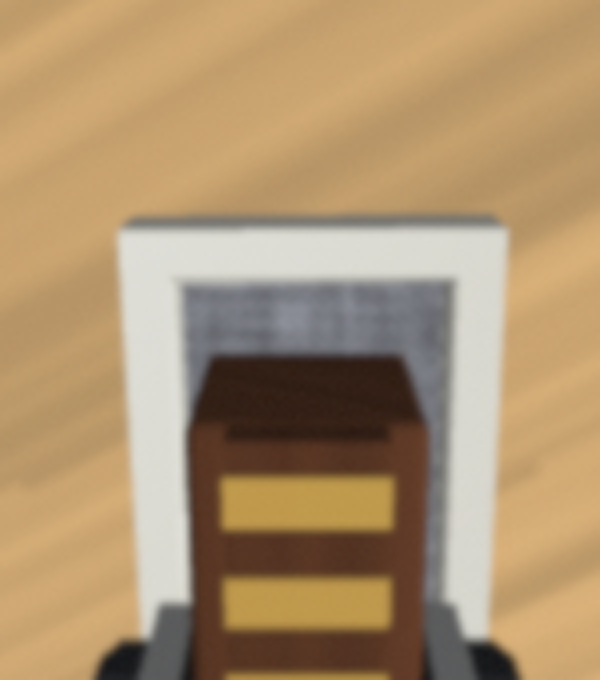

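```bash
python3 - <<'E'
from h import *
s,f=load('w6'); X=yaw(s)[1]
for p,z in [((181,283),.016),((456,281),.016),((120,230),.016),((506,228),.016),((212,356),.025),((402,356),.025)]:
    w=cast(s,f,[(180+p[0]/4,80+p[1]/4)],z); print(p,((w-s['ee_pos'])@X*1000).round(1))
E
```

```text
(181, 283) [[-18.4 -51.4  36.2]]
(456, 281) [[ 21.6 -51.8  36.2]]
(120, 230) [[-26.9 -59.1  36.2]]
(506, 228) [[ 28.4 -59.4  36.2]]
(212, 356) [[-13.4 -42.8  27.2]]
(402, 356) [[ 13.3 -42.8  27.2]]
```

>>> drive_tool(
  steps=[
    {"x": 1.4, "y": -2.5, "z": 0, "rx": 0, "ry": 0, "rz": 0, "hand": 0},
    {"x": 0, "y": 0, "z": 4, "rx": 0, "ry": 0, "rz": 0, "hand": 0},
    {"x": 0, "y": 0, "z": 4, "rx": 0, "ry": 0, "rz": 0, "hand": 0},
    {"x": 0, "y": 0, "z": 4, "rx": 0, "ry": 0, "rz": 0, "hand": 0},
    {"x": 0, "y": 0, "z": 2, "rx": 0, "ry": 0, "rz": 0, "hand": 0},
    {"x": 0, "y": 0, "z": 1.5, "rx": 0, "ry": 0, "rz": 0, "hand": 0},
    {"x": 0, "y": 0, "z": 0, "rx": 0, "ry": 0, "rz": 0, "hand": 0},
    {"x": 0, "y": 0, "z": 0, "rx": 0, "ry": 0, "rz": 0, "hand": 0},
    {"x": 0, "y": 0, "z": 0, "rx": 0, "ry": 0, "rz": 0, "hand": 0},
    {"x": 0, "y": 0, "z": 0, "rx": 0, "ry": 0, "rz": 0, "hand": 0},
  ],
)

```text
t: 8.0
ee_pos: [0.5314, -0.4286, 0.0358]
orientation: [2.696, 1.613, 0.0]
wrist_force: [0.3, 0.6, 0.1]
finger_gap: 0.322
```

```bash
python3 - <<'E'
from h import *
go([0.5325,-0.4289,0.0353],61.1);s,f=grab('wrist','w7')
crop(f,180,80,330,250,4,'w7c')
E
```

```text
t 8.0 yaw now 61.8 tilt 0.0 pos [ 0.5314 -0.4286  0.0358] rz 0.7 shift [0.3 1.1 0.5] gap 0.322 j7 1.41 F [0.3 0.6 0.1]
```

View pics/w7c.png

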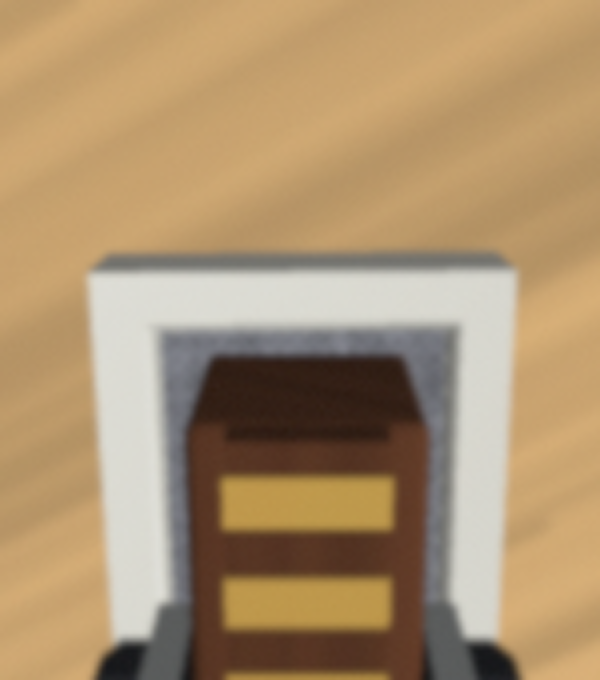

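>>> drive_tool(
  steps=[
    {"x": 0, "y": 0, "z": 0.4, "rx": 0, "ry": 0, "rz": 0, "hand": 0},
    {"x": 0, "y": 0, "z": 0, "rx": 0, "ry": 0, "rz": 0, "hand": 0.5},
    {"x": 0, "y": 0, "z": 0, "rx": 0, "ry": 0, "rz": 0, "hand": 0.6},
    {"x": 0, "y": 0, "z": 0, "rx": 0, "ry": 0, "rz": 0, "hand": 0.8},
    {"x": 0, "y": 0, "z": 0, "rx": 0, "ry": 0, "rz": 0, "hand": 1},
    {"x": 0, "y": 0, "z": -10, "rx": 0, "ry": 0, "rz": 0, "hand": 1},
    {"x": 0, "y": 0, "z": -30, "rx": 0, "ry": 0, "rz": 0, "hand": 1},
    {"x": 0, "y": 0, "z": -40, "rx": 0, "ry": 0, "rz": 0, "hand": 1},
    {"x": 0, "y": 0, "z": -40, "rx": 0, "ry": 0, "rz": 0, "hand": 1},
    {"x": 0, "y": 0, "z": -40, "rx": 0, "ry": 0, "rz": 0, "hand": 1},
  ],
)

```text
t: 8.88
ee_pos: [0.5312, -0.4283, 0.1979]
orientation: [-2.695, -1.614, -0.0]
wrist_force: [1.5, -0.1, 0.5]
finger_gap: 1.004
```

>>> drive_tool(
  steps=[
    {"x": 0, "y": 0, "z": 0, "rx": 0, "ry": 0, "rz": 7, "hand": 1},
    {"x": 0, "y": 0, "z": 0, "rx": 0, "ry": 0, "rz": 7, "hand": 1},
    {"x": 0, "y": 0, "z": 0, "rx": 0, "ry": 0, "rz": 7, "hand": 1},
    {"x": 0, "y": 0, "z": 0, "rx": 0, "ry": 0, "rz": 7, "hand": 1},
    {"x": 0, "y": 0, "z": 0, "rx": 0, "ry": 0, "rz": 7, "hand": 1},
    {"x": 0, "y": 0, "z": 0, "rx": 0, "ry": 0, "rz": 7, "hand": 1},
    {"x": 0, "y": 0, "z": 0, "rx": 0, "ry": 0, "rz": 0, "hand": 1},
    {"x": 0, "y": 0, "z": 0, "rx": 0, "ry": 0, "rz": 0, "hand": 1},
    {"x": 0, "y": 0, "z": 0, "rx": 0, "ry": 0, "rz": 0, "hand": 1},
    {"x": 0, "y": 0, "z": 0, "rx": 0, "ry": 0, "rz": 0, "hand": 1},
  ],
)

```text
t: 9.72
ee_pos: [0.5314, -0.4286, 0.1956]
orientation: [3.094, 0.544, 0.0]
wrist_force: [-0.8, -0.0, -0.9]
finger_gap: 1.0
```

```bash
python3 - <<'E'
from h import *
go([0.6104,-0.2246,0.10],20);s,f=grab('wrist','w8')
E
```

```text
t 9.72 yaw now 19.9 tilt 0.01 pos [ 0.5314 -0.4286  0.1956] rz -0.1 shift [ 143.9 -164.7   95.7] gap 1.0 j7 0.82 F [-0.8 -0.  -0.9]
```

View pics/w8.png

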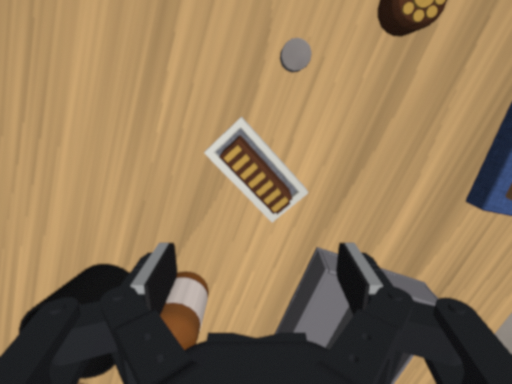

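>>> drive_tool(
  steps=[
    {"x": 18, "y": -20.5, "z": 0, "rx": 0, "ry": 0, "rz": 0, "hand": 1},
    {"x": 18, "y": -20.5, "z": 0, "rx": 0, "ry": 0, "rz": 0, "hand": 1},
    {"x": 18, "y": -20.5, "z": 0, "rx": 0, "ry": 0, "rz": 0, "hand": 1},
    {"x": 18, "y": -20.5, "z": 0, "rx": 0, "ry": 0, "rz": 0, "hand": 1},
    {"x": 18, "y": -20.5, "z": 0, "rx": 0, "ry": 0, "rz": 0, "hand": 1},
    {"x": 18, "y": -20.5, "z": 0, "rx": 0, "ry": 0, "rz": 0, "hand": 1},
    {"x": 18, "y": -20.5, "z": 0, "rx": 0, "ry": 0, "rz": 0, "hand": 1},
    {"x": 18, "y": -20.5, "z": 0, "rx": 0, "ry": 0, "rz": 0, "hand": 1},
    {"x": 0, "y": 0, "z": 0, "rx": 0, "ry": 0, "rz": 7, "hand": 1},
    {"x": 0, "y": 0, "z": 0, "rx": 0, "ry": 0, "rz": 7, "hand": 1},
  ],
)

```text
t: 10.6
ee_pos: [0.6124, -0.2225, 0.1954]
orientation: [-3.136, -0.159, -0.001]
wrist_force: [0.3, -1.8, -1.3]
finger_gap: 1.004
```

>>> drive_tool(
  steps=[
    {"x": 0, "y": 0, "z": 0, "rx": 0, "ry": 0, "rz": 7, "hand": 1},
    {"x": 0, "y": 0, "z": 0, "rx": 0, "ry": 0, "rz": 7, "hand": 1},
    {"x": 0, "y": 0, "z": 0, "rx": 0, "ry": 0, "rz": 7, "hand": 1},
    {"x": 0, "y": 0, "z": 0, "rx": 0, "ry": 0, "rz": 7, "hand": 1},
    {"x": 0, "y": 0, "z": 0, "rx": 0, "ry": 0, "rz": 7, "hand": 1},
    {"x": 0, "y": 0, "z": 0, "rx": 0, "ry": 0, "rz": 7, "hand": 1},
    {"x": 0, "y": 0, "z": 0, "rx": 0, "ry": 0, "rz": 7, "hand": 1},
    {"x": 0, "y": 0, "z": 0, "rx": 0, "ry": 0, "rz": 7, "hand": 1},
    {"x": 0, "y": 0, "z": 0, "rx": 0, "ry": 0, "rz": 7, "hand": 1},
    {"x": 0, "y": 0, "z": 0, "rx": 0, "ry": 0, "rz": 0, "hand": 1},
  ],
)

```text
t: 11.43
ee_pos: [0.6114, -0.2254, 0.1954]
orientation: [2.756, -1.508, -0.0]
wrist_force: [0.5, -0.7, -0.9]
finger_gap: 1.0
```

```bash
python3 - <<'E'
from h import *
s,f=grab('wrist','w9'); P=gold(f,s,(180,60,330,250)); c,r=cv2.minEnclosingCircle((P*1000).astype(np.float32)); print(c,r)
go([c[0]/1000,c[1]/1000,0.028])
E
```

```text
n 1 pts 928 mean [ 0.6117 -0.2252] rect c [ 0.6114 -0.2253] size [37.1 37.5] short dir -9.7 long 80.3
(611.6260375976562, -225.23806762695312) 20.035552978515625
t 11.48 yaw now -57.0 tilt 0.01 pos [ 0.6114 -0.2254  0.1954] rz 0 shift [  0.   -0.3 167.4] gap 0.998 j7 -0.73 F [-0.1 -0.  -0.4]
```

View pics/w9.png

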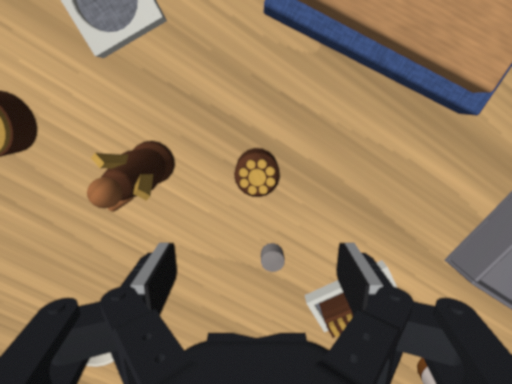

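>>> drive_tool(
  force=30,
  steps=[
    {"x": 0, "y": 0, "z": 30, "rx": 0, "ry": 0, "rz": 0, "hand": 1},
    {"x": 0, "y": 0, "z": 35, "rx": 0, "ry": 0, "rz": 0, "hand": 1},
    {"x": 0, "y": 0, "z": 35, "rx": 0, "ry": 0, "rz": 0, "hand": 1},
    {"x": 0, "y": 0, "z": 30, "rx": 0, "ry": 0, "rz": 0, "hand": 1},
    {"x": 0, "y": 0, "z": 20, "rx": 0, "ry": 0, "rz": 0, "hand": 1},
    {"x": 0, "y": 0, "z": 17, "rx": 0, "ry": 0, "rz": 0, "hand": 1},
    {"x": 0, "y": 0, "z": 0, "rx": 0, "ry": 0, "rz": 0, "hand": 1},
    {"x": 0, "y": 0, "z": 0, "rx": 0, "ry": 0, "rz": 0, "hand": 0},
    {"x": 0, "y": 0, "z": 0, "rx": 0, "ry": 0, "rz": 0, "hand": 0},
    {"x": 0, "y": 0, "z": 0, "rx": 0, "ry": 0, "rz": 0, "hand": 0},
  ],
)

```text
t: 12.32
ee_pos: [0.6125, -0.2259, 0.0301]
orientation: [-2.758, 1.502, -0.004]
wrist_force: [-0.1, -0.3, 0.8]
finger_gap: 0.607
```

>>> drive_tool(
  steps=[
    {"x": 0, "y": 0, "z": 0, "rx": 0, "ry": 0, "rz": 0, "hand": 0},
    {"x": 0, "y": 0, "z": 0, "rx": 0, "ry": 0, "rz": 0, "hand": 0},
    {"x": 0, "y": 0, "z": -10, "rx": 0, "ry": 0, "rz": 0, "hand": 0},
    {"x": 0, "y": 0, "z": -20, "rx": 0, "ry": 0, "rz": 0, "hand": 0},
    {"x": 0, "y": 0, "z": -30, "rx": 0, "ry": 0, "rz": 0, "hand": 0},
    {"x": 0, "y": 0, "z": -30, "rx": 0, "ry": 0, "rz": 0, "hand": 0},
    {"x": 0, "y": 0, "z": -30, "rx": 0, "ry": 0, "rz": 0, "hand": 0},
    {"x": 0, "y": 0, "z": -30, "rx": 0, "ry": 0, "rz": 0, "hand": 0},
    {"x": 0, "y": 0, "z": -20, "rx": 0, "ry": 0, "rz": 0, "hand": 0},
    {"x": 0, "y": 0, "z": 0, "rx": 0, "ry": 0, "rz": 0, "hand": 0},
  ],
)

```text
t: 13.15
ee_pos: [0.6141, -0.2264, 0.205]
orientation: [-2.756, 1.503, -0.015]
wrist_force: [1.0, -0.1, -1.6]
finger_gap: 0.568
```

```bash
python3 - <<'E'
from h import *
s,f=grab('wrist','w10'); 
go([0.679,-0.0135,0.19])
E
```

```text
t 13.2 yaw now -57.2 tilt 0.36 pos [ 0.6129 -0.226   0.2023] rz 0 shift [-142.8 -170.7   12.3] gap 0.574 j7 -0.73 F [ 0.7 -0.3 -1.2]
```

View pics/w10.png

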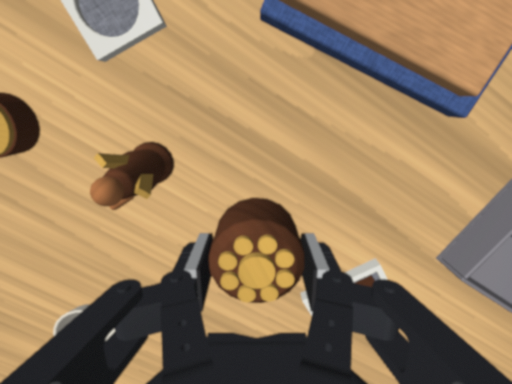

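>>> drive_tool(
  steps=[
    {"x": -10, "y": -12, "z": 0, "rx": 0, "ry": 0, "rz": 0, "hand": 0},
    {"x": -20, "y": -24, "z": 0, "rx": 0, "ry": 0, "rz": 0, "hand": 0},
    {"x": -20, "y": -24, "z": 0, "rx": 0, "ry": 0, "rz": 0, "hand": 0},
    {"x": -20, "y": -24, "z": 0, "rx": 0, "ry": 0, "rz": 0, "hand": 0},
    {"x": -20, "y": -24, "z": 0, "rx": 0, "ry": 0, "rz": 0, "hand": 0},
    {"x": -20, "y": -24, "z": 0, "rx": 0, "ry": 0, "rz": 0, "hand": 0},
    {"x": -20, "y": -24, "z": 20, "rx": 0, "ry": 0, "rz": 0, "hand": 0},
    {"x": -13, "y": -15, "z": 30, "rx": 0, "ry": 0, "rz": 0, "hand": 0},
    {"x": 0, "y": 0, "z": 20, "rx": 0, "ry": 0, "rz": 0, "hand": 0},
    {"x": 0, "y": 0, "z": 0, "rx": 0, "ry": 0, "rz": 0, "hand": 0},
  ],
)

```text
t: 14.03
ee_pos: [0.6736, -0.0101, 0.1223]
orientation: [2.757, -1.496, -0.015]
wrist_force: [-0.7, -0.3, -2.3]
finger_gap: 0.567
```

```bash
python3 - <<'E'
from h import *
s,f=grab('wrist','w11'); 
go([0.679,-0.0135,0.037]); crop(f,170,60,350,300,2.5,'w11c')
E
```

```text
t 14.08 yaw now -57.1 tilt 0.41 pos [ 0.6749 -0.0123  0.1251] rz 0 shift [ 3.5 -3.3 88. ] gap 0.573 j7 -1.08 F [-0.1 -0.9 -0.8]
```

View pics/w11c.png

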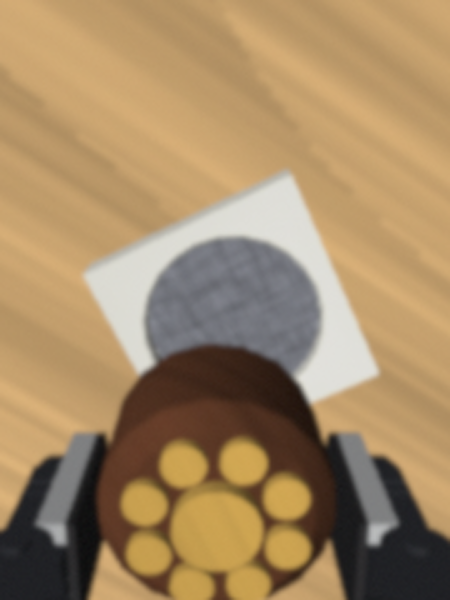

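```bash
python3 - <<'E'
from h import *
s,f=load('w11'); X=yaw(s)[1]
w=cast(s,f,[(170+x/2.5,60+y/2.5) for x,y in [(84,273),(290,173),(378,373)]],.016)
print(np.linalg.norm(np.diff(w,axis=0),axis=1)); c=(w[0]+w[2])/2; print(c, ((c-s['ee_pos'])@X*1000).round(1))
# recess rim circle
r=cast(s,f,[(170+x/2.5,60+y/2.5) for x,y in [(146,315),(234,236),(322,312)]],.016)
a,b,c=r[:,:2]; A=2*np.array([b-a,c-a]); o=np.linalg.solve(A,[b@b-a@a,c@c-a@a]); print(o,np.linalg.norm(a-o))
print(((np.r_[o,.016]-s['ee_pos'])@X*1000).round(1))
E
```

```text
[0.07692863 0.07816344]
[ 0.67800216 -0.0137992   0.016     ] [  6.2  -2.6 106.3]
[ 0.6783101  -0.01342211] 0.030797710454141453
[  6.   -3.  106.3]
```

```bash
python3 - <<'E'
from h import *
go([0.678,-0.0135,0.125]); 
E
```

```text
t 14.08 yaw now -57.1 tilt 0.41 pos [ 0.6749 -0.0123  0.1251] rz 0 shift [ 2.7 -1.9  0. ] gap 0.573 j7 -1.08 F [-0.1 -0.9 -0.8]
```

>>> drive_tool(
  steps=[
    {"x": 0, "y": 0, "z": 15, "rx": 0, "ry": 0, "rz": 0, "hand": 0},
    {"x": 0, "y": 0, "z": 18, "rx": 0, "ry": 0, "rz": 0, "hand": 0},
    {"x": 0, "y": 0, "z": 18, "rx": 0, "ry": 0, "rz": 0, "hand": 0},
    {"x": 0, "y": 0, "z": 14, "rx": 0, "ry": 0, "rz": 0, "hand": 0},
    {"x": 0, "y": 0, "z": 8, "rx": 0, "ry": 0, "rz": 0, "hand": 0},
    {"x": 0, "y": 0, "z": 0, "rx": 0, "ry": 0, "rz": 0, "hand": 0},
    {"x": 0, "y": 0, "z": 0, "rx": 0, "ry": 0, "rz": 0, "hand": 0},
    {"x": 0, "y": 0, "z": 0, "rx": 0, "ry": 0, "rz": 0, "hand": 0},
    {"x": 0, "y": 0, "z": 0, "rx": 0, "ry": 0, "rz": 0, "hand": 0},
    {"x": 0, "y": 0, "z": 0, "rx": 0, "ry": 0, "rz": 0, "hand": 0},
  ],
)

```text
t: 14.92
ee_pos: [0.6783, -0.0127, 0.0565]
orientation: [-2.757, 1.504, -0.002]
wrist_force: [0.2, 0.4, -1.1]
finger_gap: 0.568
```

```bash
python3 - <<'E'
from h import *
s,f=grab('wrist','w12'); 
go([0.678,-0.0135,0.037]); crop(f,150,100,370,320,2.5,'w12c')
E
```

```text
t 14.97 yaw now -57.2 tilt 0.08 pos [ 0.6782 -0.0126  0.0563] rz 0 shift [ 0.6  0.7 19.3] gap 0.57 j7 -1.09 F [ 0.3  0.8 -0.1]
```

View pics/w12c.png

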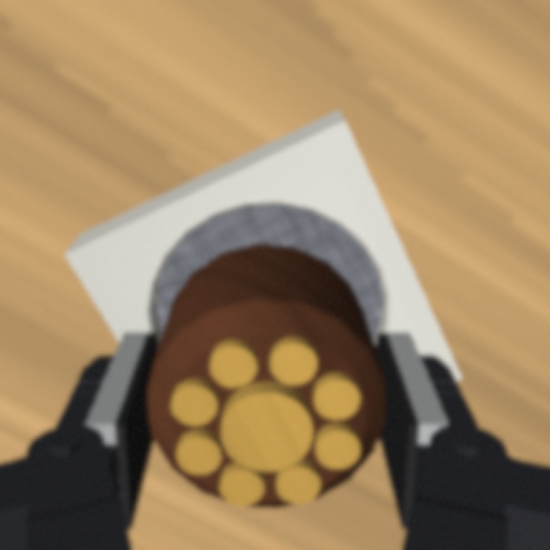

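```bash
python3 - <<'E'
from h import *
s,f=load('w12'); X=yaw(s)[1]
for p,z in [((268,203),.016),((150,300),.016),((386,300),.016),((268,246),.028),((165,340),.028),((370,340),.028)]:
    w=cast(s,f,[(150+p[0]/2.5,100+p[1]/2.5)],z); print(p,((w-s['ee_pos'])@X*1000).round(1))
E
```

```text
(268, 203) [[  0.2 -30.2  40.5]]
(150, 300) [[-30.4  -3.9  40.5]]
(386, 300) [[30.9 -3.9 40.5]]
(268, 246) [[  0.2 -23.3  28.5]]
(165, 340) [[-25.1   1.4  28.5]]
(370, 340) [[25.3  1.3 28.5]]
```

>>> drive_tool(
  steps=[
    {"x": 0, "y": 0, "z": 5, "rx": 0, "ry": 0, "rz": 0, "hand": 0},
    {"x": 0, "y": 0, "z": 5, "rx": 0, "ry": 0, "rz": 0, "hand": 0},
    {"x": 0, "y": 0, "z": 4, "rx": 0, "ry": 0, "rz": 0, "hand": 0},
    {"x": 0, "y": 0, "z": 2, "rx": 0, "ry": 0, "rz": 0, "hand": 0},
    {"x": 0, "y": 0, "z": 1.5, "rx": 0, "ry": 0, "rz": 0, "hand": 0},
    {"x": 0, "y": 0, "z": 1, "rx": 0, "ry": 0, "rz": 0, "hand": 0},
    {"x": 0, "y": 0, "z": 0, "rx": 0, "ry": 0, "rz": 0, "hand": 0},
    {"x": 0, "y": 0, "z": 0, "rx": 0, "ry": 0, "rz": 0, "hand": 0},
    {"x": 0, "y": 0, "z": 0, "rx": 0, "ry": 0, "rz": 0, "hand": 0},
    {"x": 0, "y": 0, "z": 0, "rx": 0, "ry": 0, "rz": 0, "hand": 0},
  ],
)

```text
t: 15.8
ee_pos: [0.677, -0.0127, 0.0384]
orientation: [2.757, -1.504, -0.002]
wrist_force: [-7.6, 0.3, 15.1]
finger_gap: 0.571
```

```bash
python3 - <<'E'
from h import *
s,f=grab('wrist','w13'); 
go([0.678,-0.0135,0.037]); crop(f,150,100,370,320,2.5,'w13c')
E
```

```text
t 15.85 yaw now -57.2 tilt 0.09 pos [ 0.677  -0.0126  0.0384] rz 0 shift [ 1.3 -0.4  1.4] gap 0.572 j7 -1.09 F [-8.3  0.2 14.1]
```

View pics/w13c.png

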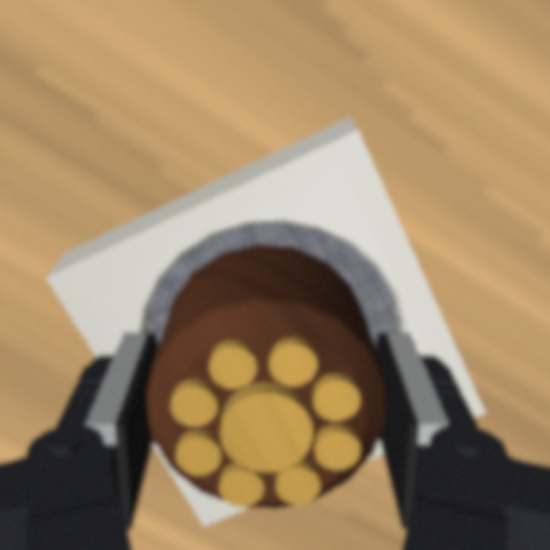

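>>> drive_tool(
  steps=[
    {"x": 0, "y": 0, "z": -0.6, "rx": 0, "ry": 0, "rz": 0, "hand": 0},
    {"x": 0, "y": 0, "z": 0, "rx": 0, "ry": 0, "rz": 0, "hand": 0},
    {"x": 0, "y": 0, "z": 0, "rx": 0, "ry": 0, "rz": 0, "hand": 0.7},
    {"x": 0, "y": 0, "z": 0, "rx": 0, "ry": 0, "rz": 0, "hand": 0.85},
    {"x": 0, "y": 0, "z": 0, "rx": 0, "ry": 0, "rz": 0, "hand": 1},
    {"x": 0, "y": 0, "z": -10, "rx": 0, "ry": 0, "rz": 0, "hand": 1},
    {"x": 0, "y": 0, "z": -30, "rx": 0, "ry": 0, "rz": 0, "hand": 1},
    {"x": 0, "y": 0, "z": -40, "rx": 0, "ry": 0, "rz": 0, "hand": 1},
    {"x": 0, "y": 0, "z": -40, "rx": 0, "ry": 0, "rz": 0, "hand": 1},
    {"x": 0, "y": 0, "z": -40, "rx": 0, "ry": 0, "rz": 0, "hand": 1},
  ],
)

```text
t: 16.68
ee_pos: [0.6774, -0.0127, 0.1997]
orientation: [2.758, -1.504, -0.0]
wrist_force: [0.9, 0.0, -0.3]
finger_gap: 1.0
```

```bash
python3 - <<'E'
from h import *
s,f=grab('wrist','w14'); 
go([0.504,0.035,0.2])
E
```

```text
t 16.73 yaw now -57.2 tilt 0.78 pos [ 0.682  -0.0127  0.2095] rz 0 shift [-136.5  124.     7.1] gap 1.004 j7 -1.08 F [3.2 0.4 6.3]
```

View pics/w14.png

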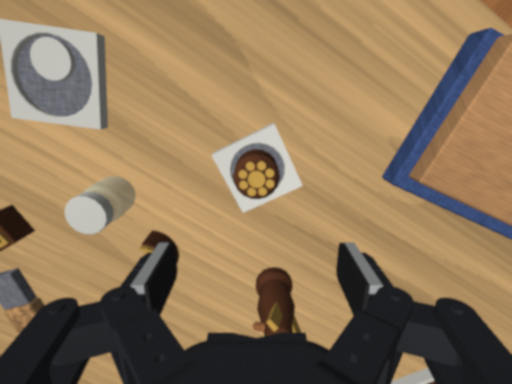

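>>> drive_tool(
  steps=[
    {"x": -22, "y": 20, "z": 0, "rx": 0, "ry": 0, "rz": 0, "hand": 1},
    {"x": -24, "y": 22, "z": 0, "rx": 0, "ry": 0, "rz": 0, "hand": 1},
    {"x": -24, "y": 22, "z": 0, "rx": 0, "ry": 0, "rz": 0, "hand": 1},
    {"x": -24, "y": 22, "z": 0, "rx": 0, "ry": 0, "rz": 0, "hand": 1},
    {"x": -22, "y": 20, "z": 0, "rx": 0, "ry": 0, "rz": 0, "hand": 1},
    {"x": -18, "y": 16, "z": 0, "rx": 0, "ry": 0, "rz": 0, "hand": 1},
    {"x": 0, "y": 0, "z": 0, "rx": 0, "ry": 0, "rz": -7, "hand": 1},
    {"x": 0, "y": 0, "z": 0, "rx": 0, "ry": 0, "rz": -7, "hand": 1},
    {"x": 0, "y": 0, "z": 0, "rx": 0, "ry": 0, "rz": -7, "hand": 1},
    {"x": 0, "y": 0, "z": 0, "rx": 0, "ry": 0, "rz": -7, "hand": 1},
  ],
)

```text
t: 17.57
ee_pos: [0.5026, 0.0339, 0.1981]
orientation: [-3.042, 0.782, -0.002]
wrist_force: [-0.7, -0.3, -0.1]
finger_gap: 1.0
```

>>> drive_tool(
  steps=[
    {"x": 0, "y": 0, "z": 0, "rx": 0, "ry": 0, "rz": -7, "hand": 1},
    {"x": 0, "y": 0, "z": 0, "rx": 0, "ry": 0, "rz": -7, "hand": 1},
    {"x": 0, "y": 0, "z": 0, "rx": 0, "ry": 0, "rz": -7, "hand": 1},
    {"x": 0, "y": 0, "z": 0, "rx": 0, "ry": 0, "rz": -7, "hand": 1},
    {"x": 0, "y": 0, "z": 0, "rx": 0, "ry": 0, "rz": -7, "hand": 1},
    {"x": 0, "y": 0, "z": 0, "rx": 0, "ry": 0, "rz": -7, "hand": 1},
    {"x": 0, "y": 0, "z": 0, "rx": 0, "ry": 0, "rz": -7, "hand": 1},
    {"x": 0, "y": 0, "z": 0, "rx": 0, "ry": 0, "rz": -7, "hand": 1},
    {"x": 0, "y": 0, "z": 0, "rx": 0, "ry": 0, "rz": -7, "hand": 1},
    {"x": 0, "y": 0, "z": 0, "rx": 0, "ry": 0, "rz": -7, "hand": 1},
  ],
)

```text
t: 18.4
ee_pos: [0.5027, 0.0338, 0.1979]
orientation: [2.941, 1.104, 0.001]
wrist_force: [0.5, 0.8, -0.2]
finger_gap: 0.997
```

>>> drive_tool(
  steps=[
    {"x": 0, "y": 0, "z": 0, "rx": 0, "ry": 0, "rz": -7, "hand": 1},
    {"x": 0, "y": 0, "z": 0, "rx": 0, "ry": 0, "rz": -7, "hand": 1},
    {"x": 0, "y": 0, "z": 0, "rx": 0, "ry": 0, "rz": -7, "hand": 1},
    {"x": 0, "y": 0, "z": 0, "rx": 0, "ry": 0, "rz": -7, "hand": 1},
    {"x": 0, "y": 0, "z": 0, "rx": 0, "ry": 0, "rz": -7, "hand": 1},
    {"x": 0, "y": 0, "z": 0, "rx": 0, "ry": 0, "rz": -7, "hand": 1},
    {"x": 0, "y": 0, "z": 0, "rx": 0, "ry": 0, "rz": -7, "hand": 1},
    {"x": 0, "y": 0, "z": 0, "rx": 0, "ry": 0, "rz": -7, "hand": 1},
    {"x": 0, "y": 0, "z": 0, "rx": 0, "ry": 0, "rz": 0, "hand": 1},
    {"x": 0, "y": 0, "z": 0, "rx": 0, "ry": 0, "rz": 0, "hand": 1},
  ],
)

```text
t: 19.23
ee_pos: [0.5026, 0.0337, 0.1978]
orientation: [2.09, 2.345, 0.0]
wrist_force: [-0.7, 0.1, 0.8]
finger_gap: 0.999
```

```bash
python3 - <<'E'
from h import *
s,f=grab('wrist','w15'); 
go([0.504,0.035,0.1],97)
crop(f,180,60,340,260,3,'w15c')
E
```

```text
t 19.28 yaw now 96.6 tilt 0.02 pos [0.5026 0.0337 0.1977] rz -0.4 shift [ 1.1  1.5 97.7] gap 0.996 j7 1.32 F [ 0.3 -0.1 -0.8]
```

View pics/w15.png

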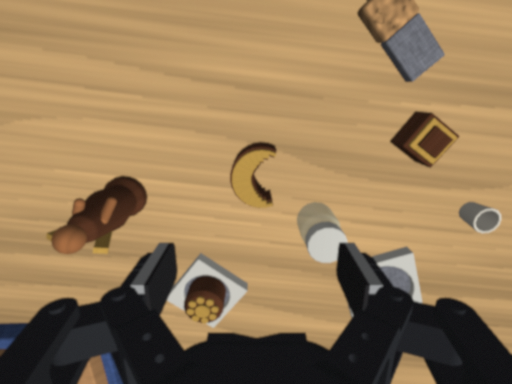

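View pics/w15c.png

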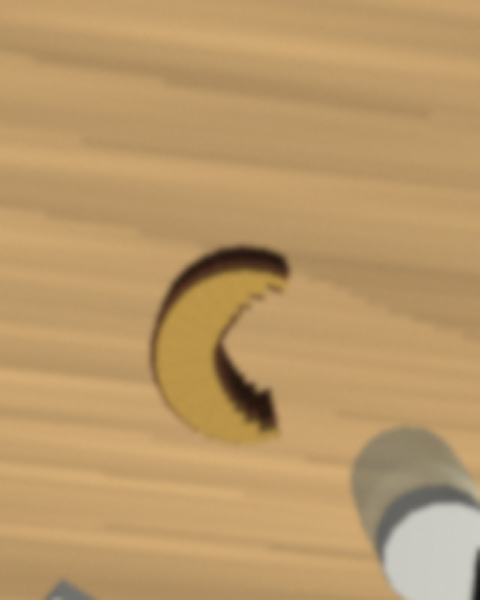

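```bash
python3 - <<'E'
from h import *
s,f=load('w15')
x0,y0,x1,y1=225,135,285,212
h=masks(f)[y0:y1,x0:x1]; m=((h[...,1]>132)&(h[...,2]>115)&(h[...,0]>15)&(h[...,0]<25)).astype(np.uint8)
cs,_=cv2.findContours(m,cv2.RETR_EXTERNAL,cv2.CHAIN_APPROX_NONE); c=max(cs,key=cv2.contourArea).reshape(-1,2)
for z in (.034,.04):
    P=cast(s,f,c+[x0,y0],z)[:,:2]*1000
    (cc,r)=cv2.minEnclosingCircle(P.astype(np.float32)); 
    hull=cv2.convexHull(P.astype(np.float32)).reshape(-1,2)
    # chord = longest hull edge -> horns
    e=np.roll(hull,-1,0)-hull; i=np.argmax(np.linalg.norm(e,axis=1)); a,b=hull[i],hull[(i+1)%len(hull)]
    arc=np.array([p for p in hull]); A=np.c_[2*arc,np.ones(len(arc))]; q=np.linalg.lstsq(A,(arc**2).sum(1),rcond=None)[0]; rr=np.sqrt(q[2]+q[0]**2+q[1]**2)
    cen=P.mean(0); mid=(a+b)/2
    d=b-a; n=np.array([-d[1],d[0]])/np.linalg.norm(d); 
    if n@(mid-q[:2])<0:n=-n
    print(z,'fit',q[:2].round(1),rr.round(1),'horns',a.round(1),b.round(1),np.linalg.norm(d).round(1),'open dir',np.degrees(np.arctan2(n[1],n[0])).round(1),'dir2',np.degrees(np.arctan2(*(mid-q[:2])[::-1])).round(1),'point',(q[:2]-21.5*n).round(1))
E
```

```text
0.034 fit [505.5  38.9] 32.1 horns [532.3  54.9] [477.4  50.7] 55.1 open dir 94.4 dir2 92.6 point [507.1  17.5]
0.04 fit [503.7  38.5] 31.4 horns [530.   54.3] [476.2  50.1] 54.0 open dir 94.4 dir2 92.5 point [505.4  17.1]
```

```bash
python3 - <<'E'
from h import *
s,f=load('w15')
print(cast(s,f,[(252.5,176),(231.5,177)],.04))
print(proj(s,f,[[.5037,.0385,.04],[.5053,.0171,.04],[.5053,.0171,0]]))
go([0.5053,0.0171,0.1],94.4)
E
```

```text
[[0.50109738 0.0297213  0.04      ]
 [0.50474286 0.00790073 0.04      ]]
[[260.4946416  179.29014695]
 [240.1526324  178.47889281]
 [241.98660355 169.05059987]]
t 19.28 yaw now 96.6 tilt 0.02 pos [0.5026 0.0337 0.1977] rz 2.2 shift [-16.8   1.4  97.7] gap 0.996 j7 1.32 F [ 0.3 -0.1 -0.8]
```

>>> drive_tool(
  steps=[
    {"x": 0, "y": 0, "z": 0, "rx": 0, "ry": 0, "rz": 2.2, "hand": 1},
    {"x": -8, "y": 0.7, "z": 15, "rx": 0, "ry": 0, "rz": 0, "hand": 1},
    {"x": -8.5, "y": 0.7, "z": 25, "rx": 0, "ry": 0, "rz": 0, "hand": 1},
    {"x": 0, "y": 0, "z": 30, "rx": 0, "ry": 0, "rz": 0, "hand": 1},
    {"x": 0, "y": 0, "z": 20, "rx": 0, "ry": 0, "rz": 0, "hand": 1},
    {"x": 0, "y": 0, "z": 10, "rx": 0, "ry": 0, "rz": 0, "hand": 1},
    {"x": 0, "y": 0, "z": 0, "rx": 0, "ry": 0, "rz": 0, "hand": 1},
    {"x": 0, "y": 0, "z": 0, "rx": 0, "ry": 0, "rz": 0, "hand": 1},
    {"x": 0, "y": 0, "z": 0, "rx": 0, "ry": 0, "rz": 0, "hand": 1},
    {"x": 0, "y": 0, "z": 0, "rx": 0, "ry": 0, "rz": 0, "hand": 1},
  ],
)

```text
t: 20.12
ee_pos: [0.5063, 0.0178, 0.0989]
orientation: [2.13, 2.307, 0.003]
wrist_force: [0.4, -1.2, 0.1]
finger_gap: 0.996
```

```bash
python3 - <<'E'
from h import *
s,f=grab('wrist','w16'); 
go([0.5053,0.0175,0.028],94.4)
E
```

```text
t 20.17 yaw now 94.6 tilt 0.14 pos [0.5062 0.0177 0.0988] rz 0.2 shift [-0.1 -1.1 70.8] gap 1.002 j7 1.22 F [0.3 0.4 0.4]
```

View pics/w16.png

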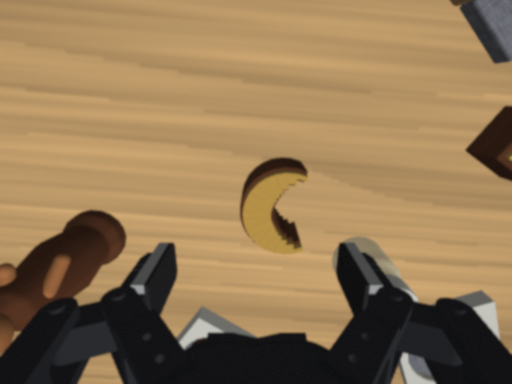

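```bash
cat >> h.py <<'E'
def cres(fn,box,z=.04):
    s,f=load(fn); x0,y0,x1,y1=box
    h=masks(f)[y0:y1,x0:x1]; m=((h[...,1]>132)&(h[...,2]>115)&(h[...,0]>15)&(h[...,0]<25)).astype(np.uint8)
    cs,_=cv2.findContours(m,cv2.RETR_EXTERNAL,cv2.CHAIN_APPROX_NONE); c=max(cs,key=cv2.contourArea).reshape(-1,2)
    P=cast(s,f,c+[x0,y0],z)[:,:2]*1000
    hull=cv2.convexHull(P.astype(np.float32)).reshape(-1,2)
    e=np.roll(hull,-1,0)-hull; i=np.argmax(np.linalg.norm(e,axis=1)); a,b=hull[i],hull[(i+1)%len(hull)]
    A=np.c_[2*hull,np.ones(len(hull))]; q=np.linalg.lstsq(A,(hull**2).sum(1),rcond=None)[0]; rr=np.sqrt(q[2]+q[0]**2+q[1]**2)
    mid=(a+b)/2; d=b-a; n=np.array([-d[1],d[0]])/np.linalg.norm(d)
    if n@(mid-q[:2])<0:n=-n
    print(z,'fit',q[:2].round(1),rr.round(1),'horns',a.round(1),b.round(1),'open dir',np.degrees(np.arctan2(n[1],n[0])).round(1),'dir2',np.degrees(np.arctan2(*(mid-q[:2])[::-1])).round(1),'point',(q[:2]-21.5*n).round(1))
E
python3 -c "
from h import *
cres('w16',(230,150,320,265))"
```

```text
0.04 fit [503.7  38.9] 31.5 horns [531.3  54.4] [475.3  50.3] open dir 94.1 dir2 91.9 point [505.3  17.5]
```

>>> drive_tool(
  force=30,
  steps=[
    {"x": 0, "y": -1, "z": 0, "rx": 0, "ry": 0, "rz": 0.8, "hand": 0.8},
    {"x": 0, "y": 0, "z": 15, "rx": 0, "ry": 0, "rz": 0, "hand": 0.8},
    {"x": 0, "y": 0, "z": 20, "rx": 0, "ry": 0, "rz": 0, "hand": 0.8},
    {"x": 0, "y": 0, "z": 20, "rx": 0, "ry": 0, "rz": 0, "hand": 0.8},
    {"x": 0, "y": 0, "z": 15, "rx": 0, "ry": 0, "rz": 0, "hand": 0.8},
    {"x": 0, "y": 0, "z": 0, "rx": 0, "ry": 0, "rz": 0, "hand": 0.8},
    {"x": 0, "y": 0, "z": 0, "rx": 0, "ry": 0, "rz": 0, "hand": 0.8},
    {"x": 0, "y": 0, "z": 0, "rx": 0, "ry": 0, "rz": 0, "hand": 0},
    {"x": 0, "y": 0, "z": 0, "rx": 0, "ry": 0, "rz": 0, "hand": 0},
    {"x": 0, "y": 0, "z": 0, "rx": 0, "ry": 0, "rz": 0, "hand": 0},
  ],
)

```text
t: 21.0
ee_pos: [0.505, 0.0175, 0.0286]
orientation: [2.146, 2.293, 0.002]
wrist_force: [0.2, -0.2, -0.4]
finger_gap: 0.383
```

>>> drive_tool(
  steps=[
    {"x": 0, "y": 0, "z": 0, "rx": 0, "ry": 0, "rz": 0, "hand": 0},
    {"x": 0, "y": 0, "z": 0, "rx": 0, "ry": 0, "rz": 0, "hand": 0},
    {"x": 0, "y": 0, "z": 0, "rx": 0, "ry": 0, "rz": 0, "hand": 0},
    {"x": 0, "y": 0, "z": 0, "rx": 0, "ry": 0, "rz": 0, "hand": 0},
    {"x": 0, "y": 0, "z": 0, "rx": 0, "ry": 0, "rz": 0, "hand": 0},
    {"x": 0, "y": 0, "z": 0, "rx": 0, "ry": 0, "rz": 0, "hand": 0},
    {"x": 0, "y": 0, "z": 0, "rx": 0, "ry": 0, "rz": 0, "hand": 0},
    {"x": 0, "y": 0, "z": 0, "rx": 0, "ry": 0, "rz": 0, "hand": 0},
    {"x": 0, "y": 0, "z": 0, "rx": 0, "ry": 0, "rz": 0, "hand": 0},
    {"x": 0, "y": 0, "z": 0, "rx": 0, "ry": 0, "rz": 0, "hand": 0},
  ],
)

```text
t: 21.83
ee_pos: [0.5052, 0.0174, 0.0287]
orientation: [2.146, 2.292, 0.002]
wrist_force: [-0.9, -0.1, 5.5]
finger_gap: 0.32
```

```bash
python3 - <<'E'
from h import *
s,f=grab('wrist','w17'); 
go([0.5053,0.0175,0.028],94.4)
E
```

```text
t 21.88 yaw now 93.8 tilt 0.12 pos [0.5051 0.0173 0.0287] rz -0.6 shift [0.1 0.2 0.7] gap 0.324 j7 1.13 F [-0.  -0.9  5.3]
```

View pics/w17.png

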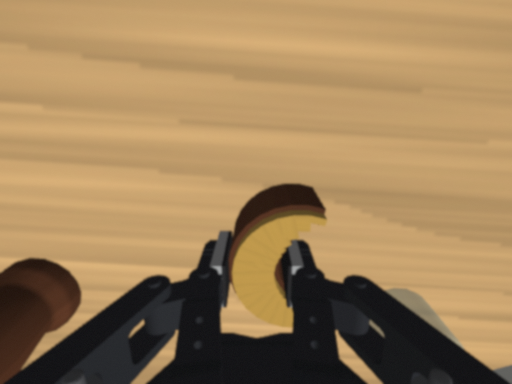

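>>> drive_tool(
  steps=[
    {"x": 0, "y": 0, "z": -8, "rx": 0, "ry": 0, "rz": 0, "hand": 0},
    {"x": 0, "y": 0, "z": -16, "rx": 0, "ry": 0, "rz": 0, "hand": 0},
    {"x": 0, "y": 0, "z": -25, "rx": 0, "ry": 0, "rz": 0, "hand": 0},
    {"x": 0, "y": 0, "z": -30, "rx": 0, "ry": 0, "rz": 0, "hand": 0},
    {"x": 0, "y": 0, "z": -30, "rx": 0, "ry": 0, "rz": 0, "hand": 0},
    {"x": 0, "y": 0, "z": -30, "rx": 0, "ry": 0, "rz": 0, "hand": 0},
    {"x": 0, "y": 0, "z": -20, "rx": 0, "ry": 0, "rz": 5, "hand": 0},
    {"x": 0, "y": 0, "z": -11, "rx": 0, "ry": 0, "rz": 7, "hand": 0},
    {"x": 0, "y": 0, "z": 0, "rx": 0, "ry": 0, "rz": 7, "hand": 0},
    {"x": 0, "y": 0, "z": 0, "rx": 0, "ry": 0, "rz": 7, "hand": 0},
  ],
)

```text
t: 22.72
ee_pos: [0.5046, 0.0175, 0.1994]
orientation: [2.612, 1.743, 0.004]
wrist_force: [-0.1, -1.0, -0.9]
finger_gap: 0.323
```

>>> drive_tool(
  steps=[
    {"x": 0, "y": 0, "z": 0, "rx": 0, "ry": 0, "rz": 7, "hand": 0},
    {"x": 0, "y": 0, "z": 0, "rx": 0, "ry": 0, "rz": 7, "hand": 0},
    {"x": 0, "y": 0, "z": 0, "rx": 0, "ry": 0, "rz": 7, "hand": 0},
    {"x": 0, "y": 0, "z": 0, "rx": 0, "ry": 0, "rz": 7, "hand": 0},
    {"x": 0, "y": 0, "z": 0, "rx": 0, "ry": 0, "rz": 7, "hand": 0},
    {"x": 0, "y": 0, "z": 0, "rx": 0, "ry": 0, "rz": 6, "hand": 0},
    {"x": 0, "y": 0, "z": 0, "rx": 0, "ry": 0, "rz": 0, "hand": 0},
    {"x": 0, "y": 0, "z": 0, "rx": 0, "ry": 0, "rz": 0, "hand": 0},
    {"x": 0, "y": 0, "z": 0, "rx": 0, "ry": 0, "rz": 0, "hand": 0},
    {"x": 0, "y": 0, "z": 0, "rx": 0, "ry": 0, "rz": 0, "hand": 0},
  ],
)

```text
t: 23.55
ee_pos: [0.5041, 0.0175, 0.1977]
orientation: [-3.055, -0.731, -0.0]
wrist_force: [0.4, 0.0, -0.3]
finger_gap: 0.324
```

```bash
python3 - <<'E'
from h import *
s,f=grab('wrist','w18'); 
go([0.6288,0.2088,0.2],26.8)
E
```

```text
t 23.6 yaw now 26.9 tilt 0.01 pos [0.5041 0.0175 0.1976] rz 0.1 shift [ 197.5 -114.6   -2.3] gap 0.327 j7 0.21 F [-0.4 -0.4 -1. ]
```

View pics/w18.png

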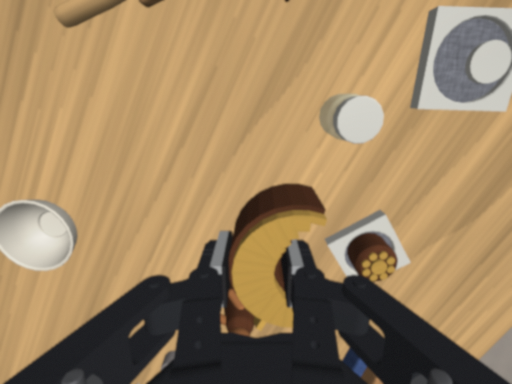

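>>> drive_tool(
  steps=[
    {"x": 16, "y": -9, "z": 0, "rx": 0, "ry": 0, "rz": 0, "hand": 0},
    {"x": 27, "y": -16, "z": 0, "rx": 0, "ry": 0, "rz": 0, "hand": 0},
    {"x": 30, "y": -17, "z": 0, "rx": 0, "ry": 0, "rz": 0, "hand": 0},
    {"x": 30, "y": -17, "z": 0, "rx": 0, "ry": 0, "rz": 0, "hand": 0},
    {"x": 30, "y": -18, "z": 0, "rx": 0, "ry": 0, "rz": 0, "hand": 0},
    {"x": 30, "y": -18, "z": 10, "rx": 0, "ry": 0, "rz": 0, "hand": 0},
    {"x": 20, "y": -12, "z": 20, "rx": 0, "ry": 0, "rz": 0, "hand": 0},
    {"x": 13, "y": -7, "z": 20, "rx": 0, "ry": 0, "rz": 0, "hand": 0},
    {"x": 0, "y": 0, "z": 20, "rx": 0, "ry": 0, "rz": 0, "hand": 0},
    {"x": 0, "y": 0, "z": 0, "rx": 0, "ry": 0, "rz": 0, "hand": 0},
  ],
)

```text
t: 24.43
ee_pos: [0.6252, 0.2077, 0.1228]
orientation: [3.055, 0.732, -0.012]
wrist_force: [-1.0, -0.7, -1.6]
finger_gap: 0.326
```

>>> drive_tool(
  steps=[
    {"x": 0, "y": 0, "z": 0, "rx": 0, "ry": 0, "rz": 0, "hand": 0},
    {"x": 0, "y": 0, "z": 0, "rx": 0, "ry": 0, "rz": 0, "hand": 0},
    {"x": 0, "y": 0, "z": 0, "rx": 0, "ry": 0, "rz": 0, "hand": 0},
    {"x": 0, "y": 0, "z": 0, "rx": 0, "ry": 0, "rz": 0, "hand": 0},
    {"x": 0, "y": 0, "z": 0, "rx": 0, "ry": 0, "rz": 0, "hand": 0},
    {"x": 0, "y": 0, "z": 0, "rx": 0, "ry": 0, "rz": 0, "hand": 0},
    {"x": 0, "y": 0, "z": 0, "rx": 0, "ry": 0, "rz": 0, "hand": 0},
    {"x": 0, "y": 0, "z": 0, "rx": 0, "ry": 0, "rz": 0, "hand": 0},
    {"x": 0, "y": 0, "z": 0, "rx": 0, "ry": 0, "rz": 0, "hand": 0},
    {"x": 0, "y": 0, "z": 0, "rx": 0, "ry": 0, "rz": 0, "hand": 0},
  ],
)

```text
t: 25.27
ee_pos: [0.6278, 0.2076, 0.1275]
orientation: [3.056, 0.728, 0.0]
wrist_force: [0.2, 0.0, -0.9]
finger_gap: 0.324
```

```bash
python3 - <<'E'
from h import *
s,f=grab('wrist','w19'); 
go([0.6288,0.2088,0.125],26.8); crop(f,150,60,390,300,2.5,'w19c')
E
```

```text
t 25.32 yaw now 26.8 tilt 0.01 pos [0.6277 0.2076 0.1275] rz 0.0 shift [ 1.5 -0.6  2.5] gap 0.327 j7 -0.11 F [-0.4 -0.5 -0.5]
```

View pics/w19c.png

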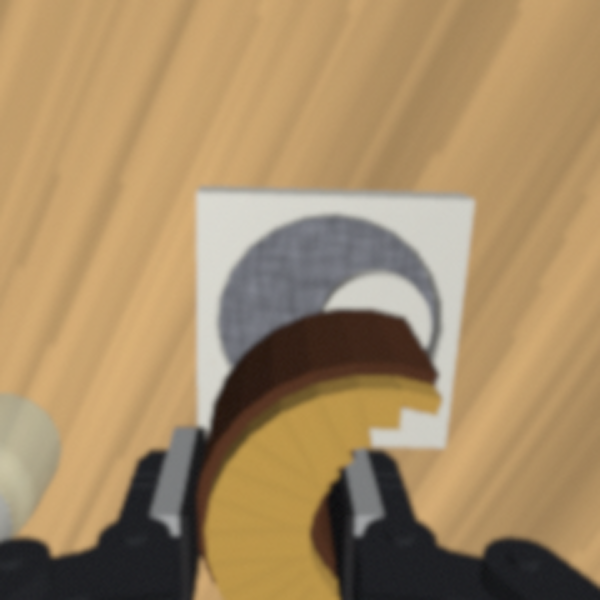

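```bash
cat >> h.py <<'E'
def circ3(r):
    a,b,c=r[:,:2]; A=2*np.array([b-a,c-a]); o=np.linalg.solve(A,[b@b-a@a,c@c-a@a]); return o,np.linalg.norm(a-o)
E
python3 - <<'E'
from h import *
s,f=load('w19'); X=yaw(s)[1]
cc=lambda L:[(150+x/2.5,60+y/2.5) for x,y in L]
w=cast(s,f,cc([(197,190),(475,198),(447,447)]),.016)
print(np.linalg.norm(np.diff(w,axis=0),axis=1)); c=(w[0]+w[2])/2; 
d=w[1]-w[0]; print('centre',c,'edge yaw',np.degrees(np.arctan2(d[1],d[0])))
o,r=circ3(cast(s,f,cc([(219,315),(335,215),(441,320)]),.016)); print(o,r)
for q in (c[:2],o):
    t=q-21.5e-3*np.array([np.cos(np.radians(26)),np.sin(np.radians(26))]); print(t.round(4)); go([*t,.125],26)
E
```

```text
[0.09366979 0.09403783]
centre [0.64706399 0.2186499  0.016     ] edge yaw 25.25462941957469
[0.64697383 0.21886986] 0.03969820081431453
[0.6277 0.2092]
t 25.32 yaw now 26.8 tilt 0.01 pos [0.6277 0.2076 0.1275] rz 0.8 shift [ 0.7 -1.4  2.5] gap 0.327 j7 -0.11 F [-0.4 -0.5 -0.5]
[0.6276 0.2094]
t 25.32 yaw now 26.8 tilt 0.01 pos [0.6277 0.2076 0.1275] rz 0.8 shift [ 0.7 -1.7  2.5] gap 0.327 j7 -0.11 F [-0.4 -0.5 -0.5]
```

>>> drive_tool(
  steps=[
    {"x": 0.7, "y": -1.5, "z": 10, "rx": 0, "ry": 0, "rz": 0.8, "hand": 0},
    {"x": 0, "y": 0, "z": 18, "rx": 0, "ry": 0, "rz": 0, "hand": 0},
    {"x": 0, "y": 0, "z": 18, "rx": 0, "ry": 0, "rz": 0, "hand": 0},
    {"x": 0, "y": 0, "z": 16, "rx": 0, "ry": 0, "rz": 0, "hand": 0},
    {"x": 0, "y": 0, "z": 10, "rx": 0, "ry": 0, "rz": 0, "hand": 0},
    {"x": 0, "y": 0, "z": 0, "rx": 0, "ry": 0, "rz": 0, "hand": 0},
    {"x": 0, "y": 0, "z": 0, "rx": 0, "ry": 0, "rz": 0, "hand": 0},
    {"x": 0, "y": 0, "z": 0, "rx": 0, "ry": 0, "rz": 0, "hand": 0},
    {"x": 0, "y": 0, "z": 0, "rx": 0, "ry": 0, "rz": 0, "hand": 0},
    {"x": 0, "y": 0, "z": 0, "rx": 0, "ry": 0, "rz": 0, "hand": 0},
  ],
)

```text
t: 26.15
ee_pos: [0.6285, 0.2095, 0.0566]
orientation: [-3.061, -0.706, -0.003]
wrist_force: [0.0, 0.1, -0.8]
finger_gap: 0.321
```

```bash
python3 - <<'E'
from h import *
s,f=grab('wrist','w20'); 
go([0.6277,0.2093,0.037],26); crop(f,150,60,390,300,2.5,'w20c')
E
```

```text
t 26.2 yaw now 26.0 tilt 0.09 pos [0.6283 0.2095 0.0565] rz -0.0 shift [-0.6 -0.1 19.5] gap 0.317 j7 -0.16 F [-1.2 -1.1 -0.3]
```

View pics/w20c.png

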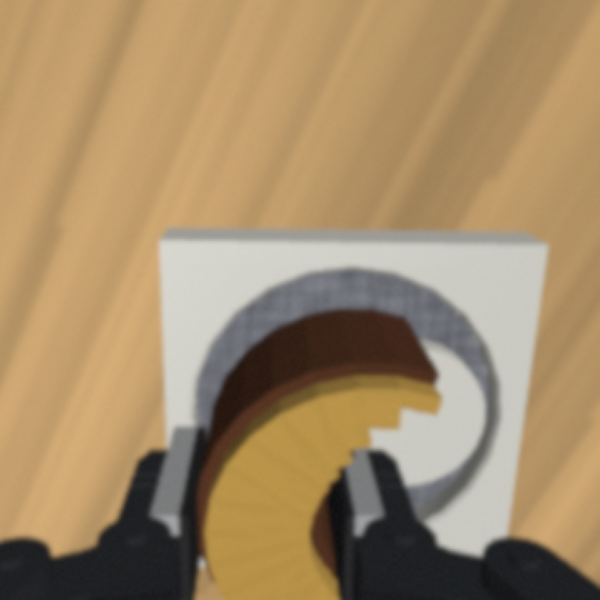

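```bash
python3 - <<'E'
from h import *
s,f=load('w20'); X=yaw(s)[1]
for p,z in [((350,268),.016),((195,395),.016),((494,395),.016),((352,310),.028),((211,420),.028),((407,318),.028)]:
    w=cast(s,f,[(150+p[0]/2.5,60+p[1]/2.5)],z); print(p,((w-s['ee_pos'])@X*1000).round(1))
E
```

```text
(350, 268) [[ 19.9 -40.2  40.6]]
(195, 395) [[-18.9  -6.3  40.6]]
(494, 395) [[58.6 -6.4 40.7]]
(352, 310) [[ 19.3 -33.2  28.6]]
(211, 420) [[-13.9  -5.1  28.6]]
(407, 318) [[ 32.1 -31.3  28.7]]
```

>>> drive_tool(
  steps=[
    {"x": 0, "y": -0.5, "z": 5, "rx": 0, "ry": 0, "rz": 0, "hand": 0},
    {"x": 0, "y": 0, "z": 5, "rx": 0, "ry": 0, "rz": 0, "hand": 0},
    {"x": 0, "y": 0, "z": 4, "rx": 0, "ry": 0, "rz": 0, "hand": 0},
    {"x": 0, "y": 0, "z": 2, "rx": 0, "ry": 0, "rz": 0, "hand": 0},
    {"x": 0, "y": 0, "z": 1.5, "rx": 0, "ry": 0, "rz": 0, "hand": 0},
    {"x": 0, "y": 0, "z": 1, "rx": 0, "ry": 0, "rz": 0, "hand": 0},
    {"x": 0, "y": 0, "z": 0.5, "rx": 0, "ry": 0, "rz": 0, "hand": 0},
    {"x": 0, "y": 0, "z": 0, "rx": 0, "ry": 0, "rz": 0, "hand": 0},
    {"x": 0, "y": 0, "z": 0, "rx": 0, "ry": 0, "rz": 0, "hand": 0},
    {"x": 0, "y": 0, "z": 0, "rx": 0, "ry": 0, "rz": 0, "hand": 0},
  ],
)

```text
t: 27.03
ee_pos: [0.6274, 0.2097, 0.0368]
orientation: [3.061, 0.707, -0.0]
wrist_force: [-2.7, -1.4, 3.8]
finger_gap: 0.32
```

```bash
python3 - <<'E'
from h import *
s,f=grab('wrist','w21'); 
go([0.6277,0.2093,0.037],26); crop(f,150,60,390,300,2.5,'w21c')
E
```

```text
t 27.08 yaw now 26.0 tilt 0.01 pos [0.6274 0.2097 0.0368] rz -0.0 shift [ 0.1  0.5 -0.2] gap 0.32 j7 -0.16 F [-3.1 -0.1  4.2]
```

View pics/w21c.png

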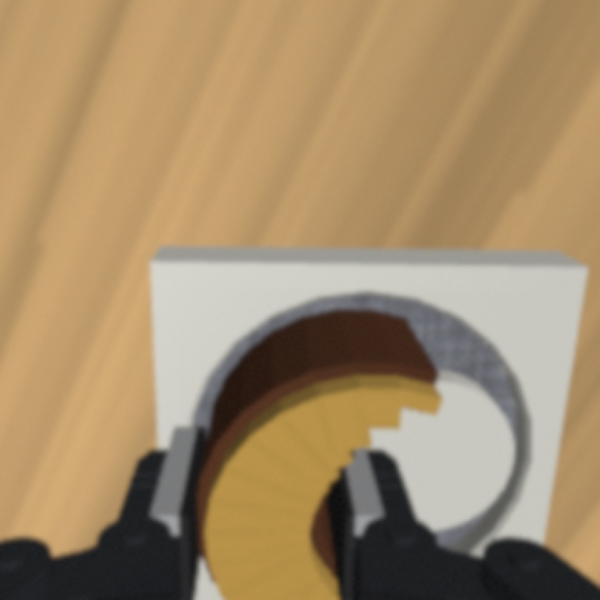

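>>> drive_tool(
  steps=[
    {"x": 0, "y": 0, "z": 0, "rx": 0, "ry": 0, "rz": 0, "hand": 0.45},
    {"x": 0, "y": 0, "z": 0, "rx": 0, "ry": 0, "rz": 0, "hand": 0.6},
    {"x": 0, "y": 0, "z": 0, "rx": 0, "ry": 0, "rz": 0, "hand": 0.7},
    {"x": 0, "y": 0, "z": 0, "rx": 0, "ry": 0, "rz": 0, "hand": 0.7},
    {"x": 0, "y": 0, "z": -10, "rx": 0, "ry": 0, "rz": 0, "hand": 0.7},
    {"x": 0, "y": 0, "z": -25, "rx": 0, "ry": 0, "rz": 0, "hand": 0.7},
    {"x": 0, "y": 0, "z": -35, "rx": 0, "ry": 0, "rz": 0, "hand": 1},
    {"x": 0, "y": 0, "z": -40, "rx": 0, "ry": 0, "rz": 0, "hand": 1},
    {"x": 0, "y": 0, "z": -40, "rx": 0, "ry": 0, "rz": 0, "hand": 1},
    {"x": 0, "y": 0, "z": 0, "rx": 0, "ry": 0, "rz": 0, "hand": 1},
  ],
)

```text
t: 27.92
ee_pos: [0.6319, 0.212, 0.1966]
orientation: [-3.059, -0.706, -0.023]
wrist_force: [0.6, 1.8, 0.5]
finger_gap: 0.998
```

```bash
python3 - <<'E'
from h import *
s,f=grab('wrist','w22'); 
go([0.443,0.208,0.187],60)
E
```

```text
t 27.97 yaw now 26.0 tilt 0.61 pos [0.6305 0.2112 0.1929] rz -34.0 shift [ -96.5 -160.8    4. ] gap 1.002 j7 -0.11 F [ 0.1 -0.4 -0.1]
```

View pics/w22.png

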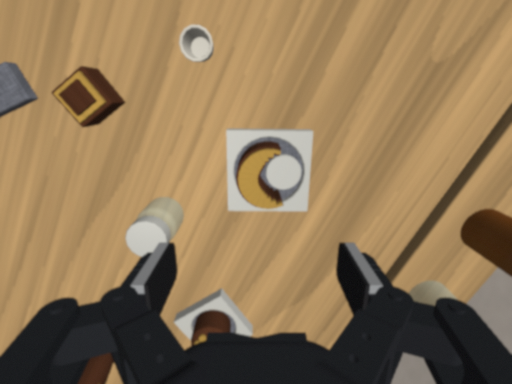

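>>> drive_tool(
  steps=[
    {"x": -20, "y": -9, "z": 0, "rx": 0, "ry": 0, "rz": 0, "hand": 1},
    {"x": -30, "y": -14, "z": 0, "rx": 0, "ry": 0, "rz": 0, "hand": 1},
    {"x": -35, "y": -17, "z": 0, "rx": 0, "ry": 0, "rz": 0, "hand": 1},
    {"x": -35, "y": -16, "z": 0, "rx": 0, "ry": 0, "rz": 0, "hand": 1},
    {"x": -30, "y": -14, "z": 0, "rx": 0, "ry": 0, "rz": 0, "hand": 1},
    {"x": -20, "y": -9, "z": 0, "rx": 0, "ry": 0, "rz": 0, "hand": 1},
    {"x": 0, "y": 0, "z": 0, "rx": 0, "ry": 0, "rz": -7, "hand": 1},
    {"x": 0, "y": 0, "z": 0, "rx": 0, "ry": 0, "rz": -7, "hand": 1},
    {"x": 0, "y": 0, "z": 0, "rx": 0, "ry": 0, "rz": -7, "hand": 1},
    {"x": 0, "y": 0, "z": 0, "rx": 0, "ry": 0, "rz": -7, "hand": 1},
  ],
)

```text
t: 28.8
ee_pos: [0.4395, 0.2059, 0.1862]
orientation: [2.794, 1.435, -0.001]
wrist_force: [-0.0, 0.1, 0.1]
finger_gap: 0.997
```

>>> drive_tool(
  steps=[
    {"x": 0, "y": 0, "z": 30, "rx": 0, "ry": 0, "rz": -6, "hand": 1},
    {"x": 0, "y": 0, "z": 30, "rx": 0, "ry": 0, "rz": 0, "hand": 1},
    {"x": 0, "y": 0, "z": 20, "rx": 0, "ry": 0, "rz": 0, "hand": 1},
    {"x": 0, "y": 0, "z": 0, "rx": 0, "ry": 0, "rz": 0, "hand": 1},
    {"x": 0, "y": 0, "z": 0, "rx": 0, "ry": 0, "rz": 0, "hand": 1},
    {"x": 0, "y": 0, "z": 0, "rx": 0, "ry": 0, "rz": 0, "hand": 1},
    {"x": 0, "y": 0, "z": 0, "rx": 0, "ry": 0, "rz": 0, "hand": 1},
    {"x": 0, "y": 0, "z": 0, "rx": 0, "ry": 0, "rz": 0, "hand": 1},
    {"x": 0, "y": 0, "z": 0, "rx": 0, "ry": 0, "rz": 0, "hand": 1},
    {"x": 0, "y": 0, "z": 0, "rx": 0, "ry": 0, "rz": 0, "hand": 1},
  ],
)

```text
t: 29.63
ee_pos: [0.4405, 0.2063, 0.1072]
orientation: [2.721, 1.571, 0.002]
wrist_force: [-0.2, -0.4, 0.3]
finger_gap: 1.002
```

```bash
python3 - <<'E'
from h import *
s,f=grab('wrist','w23'); go([.443,.208,.028],60)
crop(f,180,120,330,290,4,'w23c')
E
```

```text
t 29.68 yaw now 60.0 tilt 0.06 pos [0.4404 0.2063 0.107 ] rz -0.0 shift [ 2.8  1.4 79. ] gap 1.002 j7 0.23 F [0.2 0.6 0.5]
```

View pics/w23c.png

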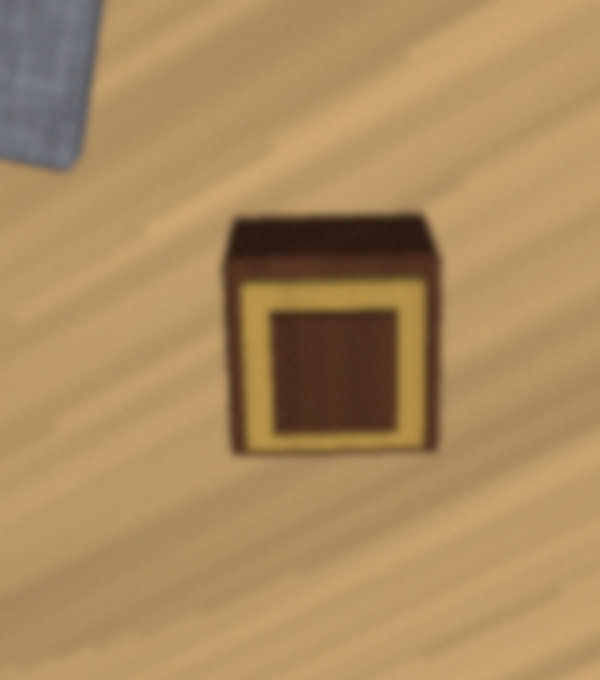

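```bash
python3 - <<'E'
from h import *
s,f=load('w23')
w=cast(s,f,[(180+x/4,120+y/4) for x,y in [(271,311),(396,309),(399,432),(275,434)]],.04); d=w[1]-w[0]
print(w.mean(0),np.linalg.norm(np.diff(w,axis=0),axis=1),np.degrees(np.arctan2(d[1],d[0])))
w2=cast(s,f,[(180+x/4,120+y/4) for x,y in [(224,262),(440,262)]],.032); print(w2, np.linalg.norm(w2[1]-w2[0]), w2.mean(0)+.021*np.array([np.sin(np.radians(60)),-.5,0]))
c=w.mean(0); go([*c[:2],.028],60.3)
E
```

```text
[0.44442314 0.21029329 0.04      ] [0.02291302 0.02494708 0.02360155] 61.04005906313142
[[0.41740589 0.20173811 0.032     ]
 [0.43769089 0.23696634 0.032     ]] 0.040651078817226946 [0.44573492 0.20885223 0.032     ]
t 29.68 yaw now 60.0 tilt 0.06 pos [0.4404 0.2063 0.107 ] rz -0.3 shift [ 5.5  1.5 79. ] gap 1.002 j7 0.23 F [0.2 0.6 0.5]
```

>>> drive_tool(
  force=30,
  steps=[
    {"x": 5, "y": 1.8, "z": 0, "rx": 0, "ry": 0, "rz": -0.5, "hand": 1},
    {"x": 0, "y": 0, "z": 20, "rx": 0, "ry": 0, "rz": 0, "hand": 1},
    {"x": 0, "y": 0, "z": 25, "rx": 0, "ry": 0, "rz": 0, "hand": 1},
    {"x": 0, "y": 0, "z": 20, "rx": 0, "ry": 0, "rz": 0, "hand": 1},
    {"x": 0, "y": 0, "z": 13.5, "rx": 0, "ry": 0, "rz": 0, "hand": 1},
    {"x": 0, "y": 0, "z": 0, "rx": 0, "ry": 0, "rz": 0, "hand": 1},
    {"x": 0, "y": 0, "z": 0, "rx": 0, "ry": 0, "rz": 0, "hand": 1},
    {"x": 0, "y": 0, "z": 0, "rx": 0, "ry": 0, "rz": 0, "hand": 0},
    {"x": 0, "y": 0, "z": 0, "rx": 0, "ry": 0, "rz": 0, "hand": 0},
    {"x": 0, "y": 0, "z": 0, "rx": 0, "ry": 0, "rz": 0, "hand": 0},
  ],
)

```text
t: 30.52
ee_pos: [0.4449, 0.2099, 0.029]
orientation: [2.714, 1.582, 0.003]
wrist_force: [-0.4, 0.2, -0.2]
finger_gap: 0.608
```

>>> drive_tool(
  steps=[
    {"x": 0, "y": 0, "z": 0, "rx": 0, "ry": 0, "rz": 0, "hand": 0},
    {"x": 0, "y": 0, "z": 0, "rx": 0, "ry": 0, "rz": 0, "hand": 0},
    {"x": 0, "y": 0, "z": 0, "rx": 0, "ry": 0, "rz": 0, "hand": 0},
    {"x": 0, "y": 0, "z": 0, "rx": 0, "ry": 0, "rz": 0, "hand": 0},
    {"x": 0, "y": 0, "z": 0, "rx": 0, "ry": 0, "rz": 0, "hand": 0},
    {"x": 0, "y": 0, "z": 0, "rx": 0, "ry": 0, "rz": 0, "hand": 0},
    {"x": 0, "y": 0, "z": 0, "rx": 0, "ry": 0, "rz": 0, "hand": 0},
    {"x": 0, "y": 0, "z": 0, "rx": 0, "ry": 0, "rz": 0, "hand": 0},
    {"x": 0, "y": 0, "z": 0, "rx": 0, "ry": 0, "rz": 0, "hand": 0},
    {"x": 0, "y": 0, "z": 0, "rx": 0, "ry": 0, "rz": 0, "hand": 0},
  ],
)

```text
t: 31.35
ee_pos: [0.4448, 0.2099, 0.029]
orientation: [2.714, 1.582, 0.003]
wrist_force: [-0.5, -0.9, 6.1]
finger_gap: 0.491
```

```bash
python3 - <<'E'
from h import *
s,f=grab('wrist','w24'); go([.5178,.456,.2],90)
E
```

```text
t 31.4 yaw now 60.5 tilt 0.1 pos [0.4448 0.2099 0.029 ] rz -29.5 shift [ 246.2   73.3 -170.8] gap 0.485 j7 0.14 F [-1.  -0.7  5.9]
```

View pics/w24.png

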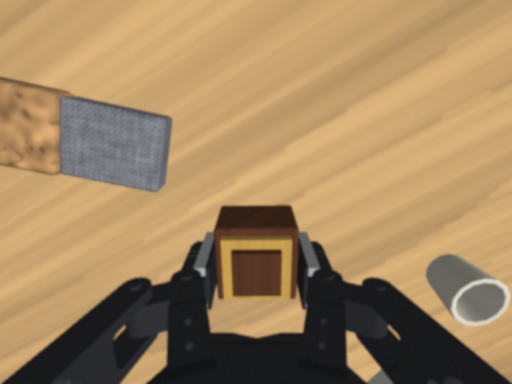

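>>> drive_tool(
  steps=[
    {"x": 0, "y": 0, "z": -8, "rx": 0, "ry": 0, "rz": 0, "hand": 0},
    {"x": 0, "y": 0, "z": -16, "rx": 0, "ry": 0, "rz": 0, "hand": 0},
    {"x": 0, "y": 0, "z": -25, "rx": 0, "ry": 0, "rz": 0, "hand": 0},
    {"x": 0, "y": 0, "z": -30, "rx": 0, "ry": 0, "rz": 0, "hand": 0},
    {"x": 0, "y": 0, "z": -25, "rx": 0, "ry": 0, "rz": -6, "hand": 0},
    {"x": 0, "y": 0, "z": -16, "rx": 0, "ry": 0, "rz": -6, "hand": 0},
    {"x": 0, "y": 0, "z": -10, "rx": 0, "ry": 0, "rz": -6, "hand": 0},
    {"x": 0, "y": 0, "z": 0, "rx": 0, "ry": 0, "rz": -6, "hand": 0},
    {"x": 0, "y": 0, "z": 0, "rx": 0, "ry": 0, "rz": -5.5, "hand": 0},
    {"x": 0, "y": 0, "z": 0, "rx": 0, "ry": 0, "rz": 0, "hand": 0},
  ],
)

```text
t: 32.23
ee_pos: [0.4441, 0.2094, 0.1588]
orientation: [2.218, 2.225, 0.001]
wrist_force: [0.2, 0.4, -1.1]
finger_gap: 0.483
```

>>> drive_tool(
  steps=[
    {"x": 15, "y": 4, "z": 0, "rx": 0, "ry": 0, "rz": 0, "hand": 0},
    {"x": 25, "y": 7, "z": 0, "rx": 0, "ry": 0, "rz": 0, "hand": 0},
    {"x": 30, "y": 9, "z": 0, "rx": 0, "ry": 0, "rz": 0, "hand": 0},
    {"x": 35, "y": 11, "z": 0, "rx": 0, "ry": 0, "rz": 0, "hand": 0},
    {"x": 35, "y": 11, "z": 0, "rx": 0, "ry": 0, "rz": 0, "hand": 0},
    {"x": 35, "y": 11, "z": 0, "rx": 0, "ry": 0, "rz": 0, "hand": 0},
    {"x": 30, "y": 9, "z": 0, "rx": 0, "ry": 0, "rz": 0, "hand": 0},
    {"x": 25, "y": 7, "z": 10, "rx": 0, "ry": 0, "rz": 0, "hand": 0},
    {"x": 16, "y": 4, "z": 10, "rx": 0, "ry": 0, "rz": 0, "hand": 0},
    {"x": 0, "y": 0, "z": 10, "rx": 0, "ry": 0, "rz": 0, "hand": 0},
  ],
)

```text
t: 33.07
ee_pos: [0.5161, 0.4601, 0.1278]
orientation: [-2.219, -2.22, -0.003]
wrist_force: [-0.6, 0.7, -0.1]
finger_gap: 0.483
```

>>> drive_tool(
  steps=[
    {"x": 0, "y": 0, "z": 0, "rx": 0, "ry": 0, "rz": 0, "hand": 0},
    {"x": 0, "y": 0, "z": 0, "rx": 0, "ry": 0, "rz": 0, "hand": 0},
    {"x": 0, "y": 0, "z": 0, "rx": 0, "ry": 0, "rz": 0, "hand": 0},
    {"x": 0, "y": 0, "z": 0, "rx": 0, "ry": 0, "rz": 0, "hand": 0},
    {"x": 0, "y": 0, "z": 0, "rx": 0, "ry": 0, "rz": 0, "hand": 0},
    {"x": 0, "y": 0, "z": 0, "rx": 0, "ry": 0, "rz": 0, "hand": 0},
    {"x": 0, "y": 0, "z": 0, "rx": 0, "ry": 0, "rz": 0, "hand": 0},
    {"x": 0, "y": 0, "z": 0, "rx": 0, "ry": 0, "rz": 0, "hand": 0},
    {"x": 0, "y": 0, "z": 0, "rx": 0, "ry": 0, "rz": 0, "hand": 0},
    {"x": 0, "y": 0, "z": 0, "rx": 0, "ry": 0, "rz": 0, "hand": 0},
  ],
)

```text
t: 33.9
ee_pos: [0.5171, 0.4556, 0.128]
orientation: [-2.221, -2.221, -0.0]
wrist_force: [-0.1, -0.4, -0.5]
finger_gap: 0.484
```

```bash
python3 - <<'E'
from h import *
s,f=grab('wrist','w25'); go([.5178,.456,.125],90); crop(f,150,80,360,310,2.5,'w25c')
E
```

```text
t 33.95 yaw now 90.0 tilt 0.0 pos [0.5171 0.4556 0.128 ] rz 0.0 shift [0.4 0.7 3. ] gap 0.483 j7 0.46 F [-0.4 -0.3 -1. ]
```

View pics/w25c.png

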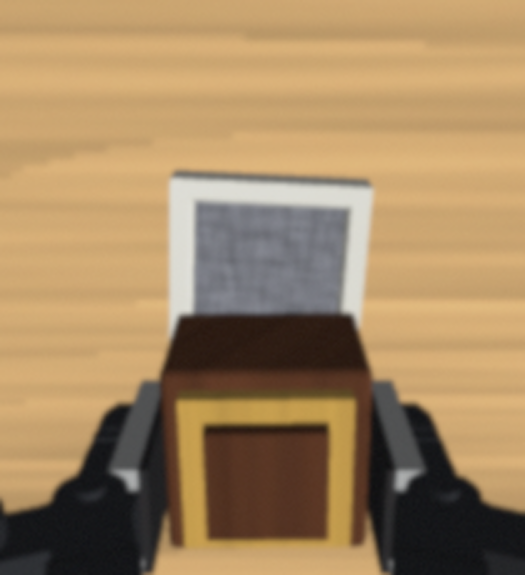

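```bash
python3 - <<'E'
from h import *
s,f=load('w25'); X=yaw(s)[1]
w=cast(s,f,[(150+x/2.5,80+y/2.5) for x,y in [(171,178),(371,184)]],.016); d=w[1]-w[0]; L=np.linalg.norm(d[:2]); a=np.arctan2(d[1],d[0]); print(L,np.degrees(a))
c=w.mean(0)+.035*np.array([np.sin(a),-np.cos(a),0]); print('outer',c)
w=cast(s,f,[(150+x/2.5,80+y/2.5) for x,y in [(195,202),(350,208)]],.016); d=w[1]-w[0]; L=np.linalg.norm(d[:2]); a2=np.arctan2(d[1],d[0]); print(L,np.degrees(a2))
c2=w.mean(0)+.027*np.array([np.sin(a2),-np.cos(a2),0]); print('rec',c2)
go([*((c+c2)/2)[:2],.056],np.degrees(a+a2)/2)
E
```

```text
0.0686348249629199 88.35212289356716
outer [0.51618138 0.45655248 0.016     ]
0.053800658104549495 87.8235539978175
rec [0.51658093 0.45707668 0.016     ]
t 33.95 yaw now 90.0 tilt 0.0 pos [0.5171 0.4556 0.128 ] rz 1.9 shift [ 1.2 -0.7 72. ] gap 0.483 j7 0.46 F [-0.4 -0.3 -1. ]
```

>>> drive_tool(
  steps=[
    {"x": 1.2, "y": -0.6, "z": 10, "rx": 0, "ry": 0, "rz": 1.9, "hand": 0},
    {"x": 0, "y": 0, "z": 18, "rx": 0, "ry": 0, "rz": 0, "hand": 0},
    {"x": 0, "y": 0, "z": 18, "rx": 0, "ry": 0, "rz": 0, "hand": 0},
    {"x": 0, "y": 0, "z": 16, "rx": 0, "ry": 0, "rz": 0, "hand": 0},
    {"x": 0, "y": 0, "z": 10, "rx": 0, "ry": 0, "rz": 0, "hand": 0},
    {"x": 0, "y": 0, "z": 0, "rx": 0, "ry": 0, "rz": 0, "hand": 0},
    {"x": 0, "y": 0, "z": 0, "rx": 0, "ry": 0, "rz": 0, "hand": 0},
    {"x": 0, "y": 0, "z": 0, "rx": 0, "ry": 0, "rz": 0, "hand": 0},
    {"x": 0, "y": 0, "z": 0, "rx": 0, "ry": 0, "rz": 0, "hand": 0},
    {"x": 0, "y": 0, "z": 0, "rx": 0, "ry": 0, "rz": 0, "hand": 0},
  ],
)

```text
t: 34.78
ee_pos: [0.517, 0.4574, 0.0572]
orientation: [2.258, 2.184, 0.003]
wrist_force: [0.8, 0.8, -0.8]
finger_gap: 0.486
```

```bash
python3 - <<'E'
from h import *
s,f=grab('wrist','w26'); go([.5164,.4568,.037],88.1); crop(f,150,80,360,310,2.5,'w26c')
E
```

```text
t 34.83 yaw now 88.1 tilt 0.09 pos [0.517  0.4572 0.057 ] rz -0.0 shift [-0.4 -0.6 20. ] gap 0.485 j7 0.39 F [ 0.3 -0.3 -1.6]
```

View pics/w26c.png

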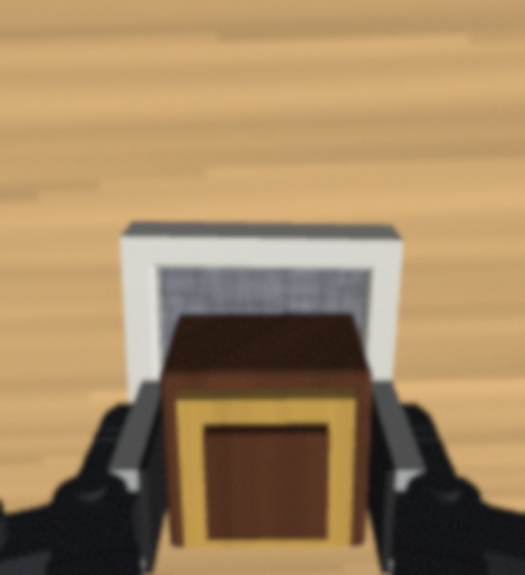

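```bash
python3 - <<'E'
from h import *
s,f=load('w26'); X=yaw(s)[1]
for p,z in [((158,266),.016),((372,268),.016),((181,315),.028),((354,315),.028)]:
    w=cast(s,f,[(150+p[0]/2.5,80+p[1]/2.5)],z); print(p,((w-s['ee_pos'])@X*1000).round(1))
E
```

```text
(158, 266) [[-26.9 -28.1  41.1]]
(372, 268) [[ 26.7 -27.6  41.2]]
(181, 315) [[-20.1 -19.7  29.1]]
(354, 315) [[ 21.  -19.8  29.2]]
```

>>> drive_tool(
  steps=[
    {"x": -0.4, "y": -1.8, "z": 3, "rx": 0, "ry": 0, "rz": 0, "hand": 0},
    {"x": 0, "y": 0, "z": 5, "rx": 0, "ry": 0, "rz": 0, "hand": 0},
    {"x": 0, "y": 0, "z": 5, "rx": 0, "ry": 0, "rz": 0, "hand": 0},
    {"x": 0, "y": 0, "z": 3, "rx": 0, "ry": 0, "rz": 0, "hand": 0},
    {"x": 0, "y": 0, "z": 2, "rx": 0, "ry": 0, "rz": 0, "hand": 0},
    {"x": 0, "y": 0, "z": 1, "rx": 0, "ry": 0, "rz": 0, "hand": 0},
    {"x": 0, "y": 0, "z": 0.5, "rx": 0, "ry": 0, "rz": 0, "hand": 0},
    {"x": 0, "y": 0, "z": 0, "rx": 0, "ry": 0, "rz": 0, "hand": 0},
    {"x": 0, "y": 0, "z": 0, "rx": 0, "ry": 0, "rz": 0, "hand": 0},
    {"x": 0, "y": 0, "z": 0, "rx": 0, "ry": 0, "rz": 0, "hand": 0},
  ],
)

```text
t: 35.67
ee_pos: [0.5144, 0.456, 0.0371]
orientation: [2.258, 2.184, -0.002]
wrist_force: [-2.9, -3.4, 6.2]
finger_gap: 0.481
```

```bash
python3 - <<'E'
from h import *
s,f=grab('wrist','w27'); go([.5164,.4568,.037],88.1); crop(f,150,80,360,310,2.5,'w27c')
E
```

```text
t 35.72 yaw now 88.1 tilt 0.07 pos [0.5144 0.4561 0.0371] rz -0.0 shift [0.8 2.  0.1] gap 0.482 j7 0.38 F [-2.9 -3.1  6.9]
```

View pics/w27c.png

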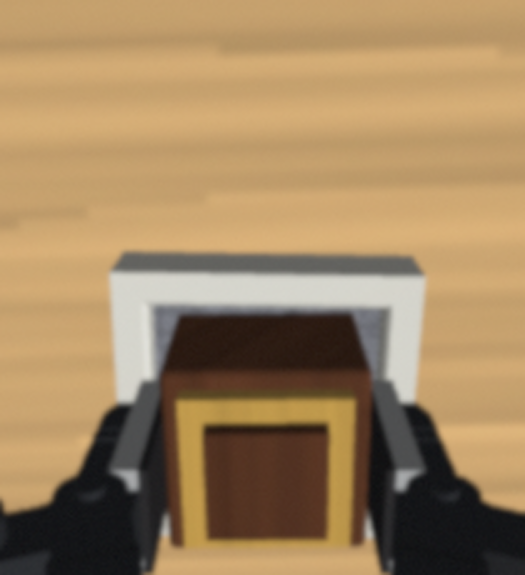

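Seated on the floor (about 6 N). Release and retreat.

>>> drive_tool(
  steps=[
    {"x": 0, "y": 0, "z": -0.3, "rx": 0, "ry": 0, "rz": 0, "hand": 0},
    {"x": 0, "y": 0, "z": 0, "rx": 0, "ry": 0, "rz": 0, "hand": 0.6},
    {"x": 0, "y": 0, "z": 0, "rx": 0, "ry": 0, "rz": 0, "hand": 0.75},
    {"x": 0, "y": 0, "z": 0, "rx": 0, "ry": 0, "rz": 0, "hand": 0.9},
    {"x": 0, "y": 0, "z": 0, "rx": 0, "ry": 0, "rz": 0, "hand": 1},
    {"x": 0, "y": 0, "z": -10, "rx": 0, "ry": 0, "rz": 0, "hand": 1},
    {"x": 0, "y": 0, "z": -25, "rx": 0, "ry": 0, "rz": 0, "hand": 1},
    {"x": 0, "y": 0, "z": -40, "rx": 0, "ry": 0, "rz": 0, "hand": 1},
    {"x": 0, "y": 0, "z": -40, "rx": 0, "ry": 0, "rz": 0, "hand": 1},
    {"x": 0, "y": 0, "z": -40, "rx": 0, "ry": 0, "rz": 0, "hand": 1},
  ],
)

```text
t: 36.55
ee_pos: [0.5143, 0.4564, 0.1941]
orientation: [-2.257, -2.184, 0.0]
wrist_force: [1.3, 0.2, -0.4]
finger_gap: 0.999
```

>>> drive_tool(
  steps=[
    {"x": 0, "y": 0, "z": 0, "rx": 0, "ry": 0, "rz": 0, "hand": 1},
    {"x": 0, "y": 0, "z": 0, "rx": 0, "ry": 0, "rz": 0, "hand": 1},
    {"x": 0, "y": 0, "z": 0, "rx": 0, "ry": 0, "rz": 0, "hand": 1},
    {"x": 0, "y": 0, "z": 0, "rx": 0, "ry": 0, "rz": 0, "hand": 1},
    {"x": 0, "y": 0, "z": 0, "rx": 0, "ry": 0, "rz": 0, "hand": 1},
    {"x": 0, "y": 0, "z": 0, "rx": 0, "ry": 0, "rz": 0, "hand": 1},
    {"x": 0, "y": 0, "z": 0, "rx": 0, "ry": 0, "rz": 0, "hand": 1},
    {"x": 0, "y": 0, "z": 0, "rx": 0, "ry": 0, "rz": 0, "hand": 1},
    {"x": 0, "y": 0, "z": 0, "rx": 0, "ry": 0, "rz": 0, "hand": 1},
    {"x": 0, "y": 0, "z": 0, "rx": 0, "ry": 0, "rz": 0, "hand": 1},
  ],
)

```text
t: 37.38
ee_pos: [0.5147, 0.4565, 0.1916]
orientation: [-2.258, -2.184, 0.0]
wrist_force: [0.8, 0.5, 0.3]
finger_gap: 0.999
```

```bash
python3 - <<'E'
from h import *
s,f=grab('wrist','w28'); s,f=grab('top','top1'); crop(f,50,120,250,260,4,'top1L'); crop(f,225,120,425,260,4,'top1R'); go([.5,.4,.2])
s,f=grab('side','side1'); crop(f,130,120,330,380,2.3,'side1c')
E
```

```text
t 37.48 yaw now 88.1 tilt 0.01 pos [0.5147 0.4565 0.1917] rz 0 shift [-56.9 -12.8  -8.2] gap 0.999 j7 0.46 F [-0.  -0.3  0. ]
```

View pics/w28.png

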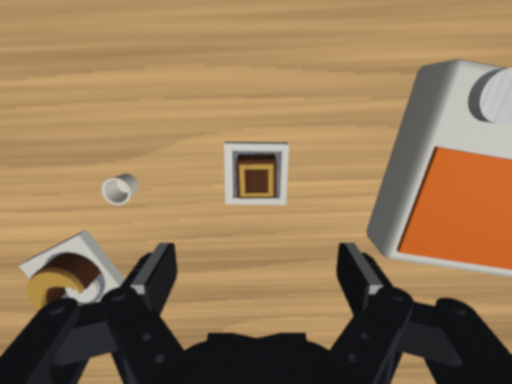

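View pics/top1L.png

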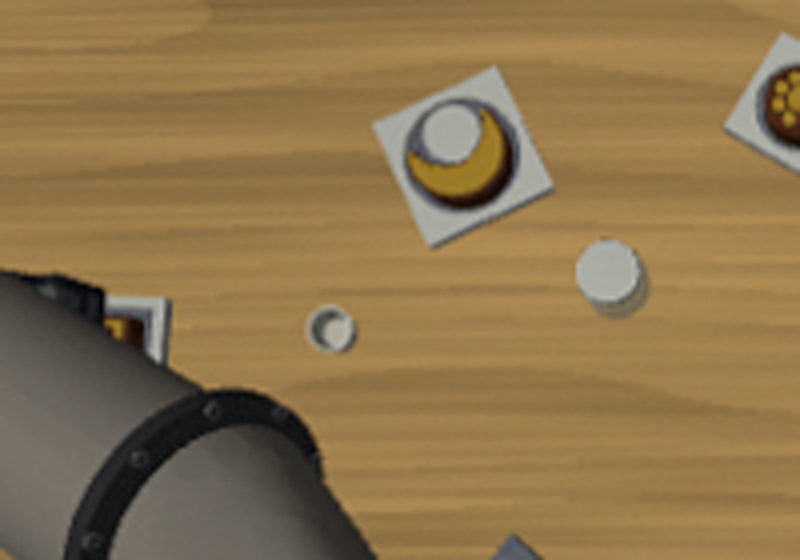

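View pics/top1R.png

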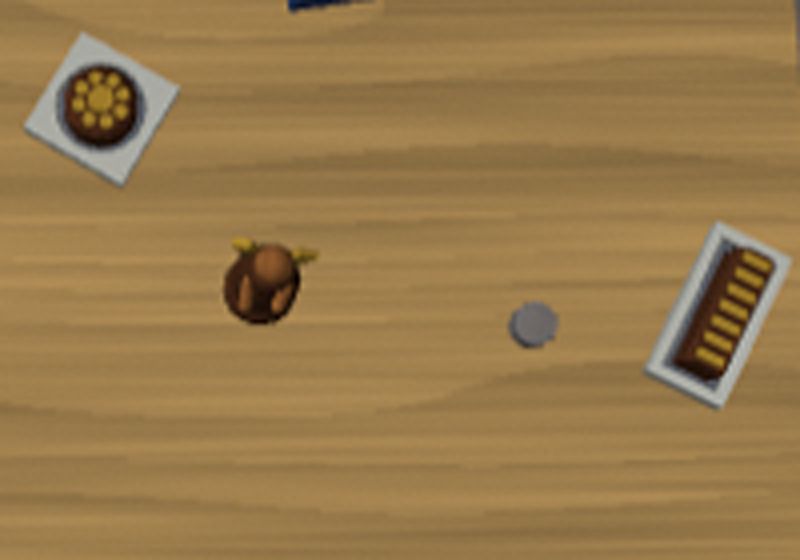

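View pics/side1c.png

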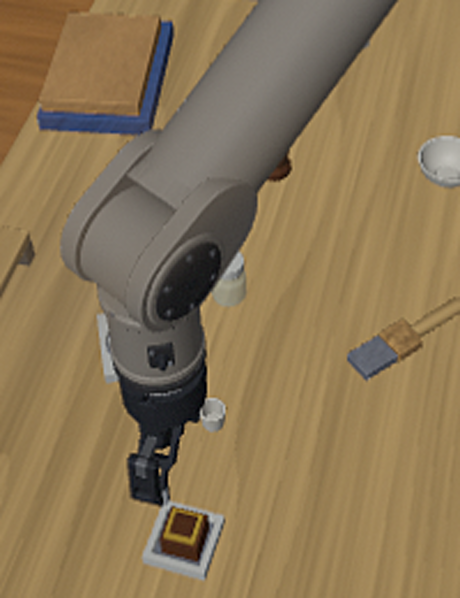

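```bash
python3 - <<'E'
from h import *
def blk(fn,box):
    s,f=load(fn); x0,y0,x1,y1=box; h=masks(f)[y0:y1,x0:x1]
    m=((h[...,1]<40)&(h[...,2]>140)).astype(np.uint8); cs,_=cv2.findContours(m,cv2.RETR_EXTERNAL,cv2.CHAIN_APPROX_NONE)
    c=max(cs,key=cv2.contourArea).reshape(-1,2); P=cast(s,f,c+[x0,y0],.016)[:,:2]*1000; r=cv2.minAreaRect(P.astype(np.float32)); print(fn,'block',np.round(r[0],1),np.round(r[1],1),round(r[2],1))
for fn,b in [('w8',(200,110,315,225)),('w14',(205,118,308,218)),('w22',(220,120,320,220)),('w28',(218,135,295,210))]:
    blk(fn,b); s,f=load(fn)
    if fn=='w22': cres(fn,b,.048)
    else:
        P=gold(f,s,b,.048,3)
E
```

```text
w8 block [ 531.9 -428.9] [ 56.8 113.4] 62.3
n 7 pts 957 mean [ 0.5295 -0.4274] rect c [ 0.5309 -0.4282] size [20.8 79.3] short dir 62.0 long -28.0
w14 block [677.8 -13. ] [78.7 77.5] 59.0
n 1 pts 919 mean [ 0.6764 -0.0124] rect c [ 0.6763 -0.0124] size [37.  37.5] short dir 79.9 long -10.1
w22 block [646.  219.1] [93.4 94.5] 25.6
0.048 fit [643.2 218.6] 30.8 horns [666.4 201.6] [640.  249.9] open dir 28.6 dir2 35.4 point [624.3 208.3]
w28 block [515.8 455.7] [69.3 69.7] 87.1
n 1 pts 617 mean [0.512  0.4566] rect c [0.5131 0.4564] size [33.5 34.5] short dir -1.8 long 88.2
```

```bash
python3 -c "
from h import *
print(finish_job())"
```

```text
the job is handed in; nothing more can be done
None
```

I placed all four fragments upright, gilded side up, in their own foam cut-outs and handed the job in at about 37.5 s of the 125 s allowed. The crescent's open side is over the foam island.

| Fragment | Distance from recess centre | Alignment with its block |
|---|---|---|
| Moulding | about 1 mm | under 1° |
| Rosette | about 1.5 mm | not applicable (round) |
| Crescent | about 3 mm | about 3° |
| Plinth | about 3 mm | about 1° |

- **How I measured:** the offsets come from wrist-camera pictures taken after each release. They put each piece's top 48 mm above the table, the seated height. The sizes measured there fit that height for the three I could check: moulding, rosette and plinth.
- **Seating:** the rosette, crescent and plinth touched the recess floor at about 15, 4 and 6 N before I let go. The moulding showed almost no contact force when I lowered it, then I went down another 0.4 mm and released it.
- **Bystanders:** the figurine and jar look the same in the top view before and after, and the arm ended clear of everything.
- **Checks that were weaker or disagreed:**
  - My second estimate of the crescent's direction differed from the first by about 7°; both are well inside the 0.5 rad limit.
  - In the last top view the arm hid part of the plinth, so its check rests on the wrist and side views.
  - In the last side view the arm hid the figurine, most of the jar and the other three blocks.

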